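# Fit the sanding drum on the keyed spindle

### The job

Fit the brown sanding drum on the spindle of the bench sander: lower it gently over the shaft (do not drop it) until it rests on the drive pin, then turn it under light downward pressure until its cross slot drops over the pin and the drum sits fully home on the washer below, and let go. Never force it down, and leave the spare drum and the other things on the bench where they are.

Things in the scene. Friction and masses are not known exactly. Their poses are not given: they have to be found in the camera images.
- drum_center (a point): Centre of the loose brown sanding drum: upright cylinder, 50 mm diameter, 70 mm tall, 0.16 to 0.3 kg; underside 35 mm below this point; z is its axis, up. A 14 mm bore goes through. A cross slot (two slots 10 mm wide, 11 mm deep, along this point's x and y) cuts its underside, so it fits the pin every 90 degrees. Grip its sides in the upper half: when home 56 mm stand above the sander's table.
- spindle_seat (a point): Centre of the top of the 44 mm sprung washer the drum must rest on, on the spindle axis, z up; x, y follow the casing, not the drive pin. It lies 14 mm below the table top in a round 80 mm well and gives 1 mm per 6 N. A square brass drive pin (8 mm thick, 42 mm long) crosses the shaft, its top 9 mm above this point: a drum not lined up stops there, its centre 44 mm above this point; home is 35 mm.
- spindle_tip (a point): Tip of the upright steel shaft, 52 mm above the seat; shaft diameter 12 mm, tapered over its top 8 mm to 4 mm.
- pin_height (a point): Point on the shaft axis at the top of the drive pin. The pin's direction is not measured and differs each run (this point's x, y do not follow it): turn the drum, at most 90 degrees, pressing 3 to 10 N, until it drops; it does so within about 3 degrees of lined up. The spindle has a 0.3 N m brake and stays still until the slot has caught the pin. Over 60 N between drum and sander is forcing.
- sander: Green bench sander fixed to the bench, origin under its centre, on the spindle axis, z up. Its dark steel table is 280 (x) by 260 (y) mm, top 90 mm above the bench.
- spare_drum: A second drum of the same size with a dark grey sleeve, standing on the bench at least 120 mm nearer or farther (along x) than the brown one; leave it. Origin at the centre of its underside.
- cork_block: Cork sanding block, 70 x 32 x 24 mm, lying near one corner of the sander's table; leave it.
- walnut_box: Open dark wooden box, 110 x 160 x 70 mm; leave it.
- wrench: Wrench, 170 mm long; leave it.
- brush: Bench brush, 200 mm long; leave it.
- glue: White glue bottle, 60 mm in diameter, 160 mm tall; leave it.
- offcut: Board offcut, 60 x 150 x 22 mm; leave it.
- insert_ring: Black flat ring, 78 mm outside, 5 mm thick; leave it.

How it is judged:
By the outcome, as a careful person would: the job done as asked, in the order asked, and still so for the second after the job is handed in, with the robot touching nothing.
It also fails if it takes over 62 s, if anything falls off the work surface, if the arm or the gripper's body presses on something with over 40 N, if the wrist force passes 120 N, or if a joint passes its speed limit or range.

### The arm

A 6-joint arm with a two-finger parallel gripper is mounted at the origin on the work surface. World frame = base frame: x ahead of the robot, y to its left, z up, the work surface at z = 0. Lengths are in m, angles in rad, forces in N, time in s.
With the tool pointing down it reaches from about 0.35 to 0.775 m from the base axis. Payload 7.3 kg.
Tool frame: the origin (TCP) lies at the very end of the fingers, on their centre line; the grasp point (between the pads) lies 19 mm behind it; x points along the fingers, y is the direction in which the jaws open and shut, and the axes are right-handed (so a half turn about x gives the same grasp; the last joint's range is limited). The gripper opens to 92 mm and grips with 3 to 60 N. Pads are 19 mm wide; open, the fingers measure 130 mm over their backs; the gripper's body (75 mm by 190 mm) begins 47 mm behind the grasp point.
Start: joints at [1.006, 0.342, 1.524, -0, 1.275, -0.146], TCP at [0.213, 0.48, 0.204] pointing down, gripper open.
Joint ranges: [-2.53, 2.53], [-0.77, 2.02], [0.04, 2.7], [-1, 4.14], [0.28, 2.66], [-3.11, 3.11]. Speed limits (rad/s): [2.57, 2.57, 3.14, 3.14, 3.14, 3.14].

### API

Orientations are given as [roll, pitch, yaw] about the fixed x, y, z axes, in that order (R = Rz(yaw) Ry(pitch) Rx(roll)).
In Python, from cell import observe, vision, job gives the robot as it stands.
- The arm moves only by the tool send_rows, never from a script. Its argument "motion" is a list of rows, each an object with "hand": the opening, from -1 (shut) to 1 (fully open), so that 0 is half open; "slide": the shift along the tool's x, y, z in mm, a list of three; "spin": the turn about the tool's x in rad. In form: [{"hand": hand, "slide": [tx, ty, tz], "spin": spin}, ...]. A call has 1 to 8 rows; each row shifts and turns the pose as measured when the row begins, along the tool's axes as they then stand; what a row does not reach is not made up. A row lasts 1/10 s, in which the tool goes at most 50 mm and 8.59 degrees, less where a joint would pass 70% of its speed; a pose out of reach is approached as far as the arm can. A call with a gripper value outside its range is refused whole. The fingers move at their own pace and stop on an object; "grip_force" is the grip in N (left out, the last holds). Time passes only in rows, so rows that do not move let the fingers close. It gives the time, the measured TCP pose, the force and the opening at its end, in the units of the state.
- observe(): the state, without advancing time (a new reading comes with each control period).
- vision.read_camera(name): name is "scene" or "top"; returns a dict with "pixels" (420x560x3 uint8, blue, green, red), "range_z" (420x560 float32, m along the optical axis (not along the pixel's ray), 0 where there is no reading), "fx", "fy", "cx", "cy" (pixels), "distortion" ([k1, k2, p1, p2, k3] as OpenCV has them; the pictures are not rectified), "world_from_camera" (4x4, takes a point from camera to world coordinates). Camera axes: x right, y down, z forward; pixel columns grow to the right and rows downward; lengths in m; the calibration is good to about 2 mm. A picture is of the moment at which its call begins.
- job.hand_in(): hands the job in, once; it reports no verdict.
Trained networks look in a picture, given as the dict that the camera call returned (one of the last four; its "shot" number tells which), for a name from the list of things; names that differ only in an ending like _2 or _b are one class to them, and where a whole thing is asked for, a point or a joint stands for the part that bears it (a point fixed in the world has none). Each returns a list of dicts, best first, with "conf" (0 to 1); they miss things now and then, are a little off and sometimes report something else, mostly with a low value. They report only what shows in the picture. A call takes as long as a camera call.
- vision.search_frame(picture, thing): "uv" ([column, row] in pixels, amid what is visible of it).
- vision.cut_out(picture, thing): "mask" (420x560 bool, what is visible of it) and "uv" ([column, row] in pixels, amid what is visible of it).
The state is a dict: "time": time; "qpos": joint angles; "qvel": joint speeds; "joint_efforts": joint torques, N m; "tool_pos": TCP position; "tool_rot": TCP orientation; "contact_force": force on the tool from outside, world axes, zero at the start; "torque": the same for the moment, N m; "opening": finger opening in m.
Only numpy, scipy, OpenCV 4.12 (cv2) and the standard library are available. Lean on these libraries where they do the work, as an engineer would, in place of code of your own. Each camera call takes 0.05 s, during which the arm holds its last target.

## Working session

There is one attempt and no reset: what is moved stays moved. The work goes in short steps, Python scripts to look and compute and a tool call to move; the robot and the scene stay as the last step left them, time stands still between calls to the robot, and variables do not carry over. Pictures are saved under pics/ and viewed, and the job is handed in when it is done.

Besides the shell and the picture viewer there is one more tool, called by a JSON object that holds its "fn" and its "kwargs", one argument or row to a line. send_rows: Moves the arm, as the interface text tells. Its arguments: {"type":"object","properties":{"motion":{"type":"array","items":{"type":"object","properties":{"hand":{"type":"number"},"slide":{"type":"array","items":{"type":"number"}},"spin":{"type":"number"}}}},"grip_force":{"type":"number"}},"required":["motion"]}

```bash
ls; mkdir -p pics; cat > h.py <<'E'
import numpy as np, cv2
from cell import observe, vision, job
def K(p): return np.array([[p["fx"],0,p["cx"]],[0,p["fy"],p["cy"]],[0,0,1.]]), np.array(p["distortion"],float)
def cloud(p):
    k,d=K(p); h,w=p["range_z"].shape
    u,v=np.meshgrid(np.arange(w),np.arange(h))
    n=cv2.undistortPoints(np.stack([u,v],-1).reshape(-1,1,2).astype(np.float64),k,d).reshape(h,w,2)
    z=p["range_z"].astype(float)
    c=np.dstack([n[...,0]*z,n[...,1]*z,z])
    T=np.array(p["world_from_camera"]); W=c@T[:3,:3].T+T[:3,3]
    W[z<=0]=np.nan
    return W
def ray_at_z(p,uv,zw):
    k,d=K(p); n=cv2.undistortPoints(np.array(uv,float).reshape(-1,1,2),k,d).reshape(-1,2)
    T=np.array(p["world_from_camera"]); r=np.c_[n,np.ones(len(n))]@T[:3,:3].T; o=T[:3,3]
    return o+r*((zw-o[2])/r[:,2])[:,None]
def proj(p,X):
    k,d=K(p); T=np.linalg.inv(np.array(p["world_from_camera"]))
    return cv2.projectPoints(np.array(X,float).reshape(-1,1,3),cv2.Rodrigues(T[:3,:3])[0],T[:3,3],k,d)[0].reshape(-1,2)
E
python3 - <<'E'
from h import *
import pickle
s=observe(); print(s)
for n in("scene","top"):
    p=vision.read_camera(n); cv2.imwrite(f"pics/{n}0.png",p["pixels"]); pickle.dump(p,open(n+"0.pkl","wb"))
    W=cloud(p)
    for t in("drum_center","spindle_seat","spindle_tip","pin_height","sander","spare_drum"):
        r=vision.search_frame(p,t)
        for q in r[:2]:
            u,v=map(int,np.round(q["uv"])); print(n,t,np.round(q["uv"],1),round(q["conf"],2),np.round(W[v,u],3))
E
```

```text
pics
{'time': 0.0, 'qpos': array([ 1.00596640e+00,  3.42716429e-01,  1.52501042e+00, -2.93796194e-05,
        1.27538200e+00, -1.46018004e-01]), 'qvel': array([ 0.00010664, -0.00047157,  0.00017301,  0.00092   ,  0.00056586,
        0.00112061]), 'joint_efforts': array([-1.08337135e-03, -4.31255758e+01, -2.44209892e+01,  7.15199788e-02,
        5.63196768e-02, -1.09551365e-04]), 'tool_pos': array([0.21326683, 0.47925635, 0.20375055]), 'tool_rot': array([-1.69828717,  1.56927987, -2.11709052]), 'contact_force': array([-0.66630607,  0.357777  , -0.42924475]), 'torque': array([ 0.02550886, -0.00627709, -0.04393592]), 'opening': 0.09172330260527128}
scene drum_center [189.3 245.3] 0.77 [ 0.49  -0.273  0.073]
scene spindle_seat [338.  184.7] 0.59 [0.623 0.154 0.071]
scene spindle_tip [337.7 181. ] 0.77 [0.62  0.156 0.087]
scene pin_height [337. 185.] 0.9 [0.623 0.15  0.076]
scene pin_height [198.9 336.7] 0.2 [ 0.687 -0.401  0.018]
scene sander [336.4 182.2] 0.66 [0.615 0.154 0.077]
scene spare_drum [228.2 276.1] 0.65 [ 0.627 -0.251  0.069]
top drum_center [362.  239.7] 0.54 [ 0.464 -0.26   0.073]
top spindle_seat [227.4 192.1] 0.6 [0.599 0.155 0.125]
top spindle_tip [225.6 189.2] 0.64 [0.613 0.163 0.082]
top pin_height [225.4 192.9] 0.73 [0.596 0.16  0.126]
top pin_height [338.9 286.2] 0.42 [ 0.316 -0.199  0.004]
top sander [230.6 191.7] 0.84 [0.604 0.148 0.078]
top spare_drum [134. 223.] 0.3 [0.5   0.433 0.127]
```

View pics/scene0.png

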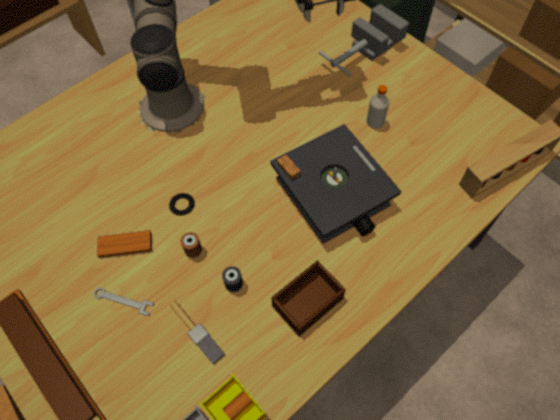

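View pics/top0.png

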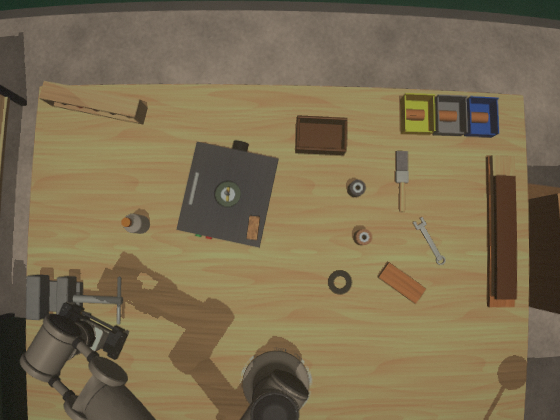

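The scene view shows the brown drum at (191,244), the spare at (232,278) and the sander with its spindle at (335,178). In the top view they are at (363,237), (357,188) and (228,194). Next I measure them precisely.

```bash
python3 - <<'E'
from h import *
import pickle
for n,ds,ss in(("scene",(191,244),(335,177)),("top",(363,237),(228,194))):
    p=pickle.load(open(n+"0.pkl","rb")); W=cloud(p)
    T=np.array(p["world_from_camera"]);print(n,"cam",T[:3,3].round(3),p["fx"])
    im=p["pixels"]
    cr=[cv2.resize(im[c[1]-22:c[1]+22,c[0]-22:c[0]+22],(396,396),interpolation=cv2.INTER_CUBIC) for c in(ds,ss)]
    cv2.imwrite(f"pics/{n}_crop.png",np.hstack(cr))
    # bench height check
    # drum top pts
    c=ds; P=W[c[1]-22:c[1]+22,c[0]-22:c[0]+22].reshape(-1,3)
    print("bench z",np.nanmedian(P[:,2]))
    t=P[(P[:,2]>0.062)&(P[:,2]<0.085)]; print("drum top",len(t),t.mean(0).round(4),t.min(0).round(3),t.max(0).round(3), cv2.minEnclosingCircle(t[:,:2].astype(np.float32)))
    m=P[(P[:,2]>0.015)]; print("drum all enclosing",cv2.minEnclosingCircle(m[:,:2].astype(np.float32)))
    r=vision.cut_out(vision.read_camera(n),"drum_center")
    for q in r[:2]: print("mask",q["conf"],q["mask"].sum(),q["uv"])
    # sander
    c=ss; P=W[c[1]-14:c[1]+15,c[0]-14:c[0]+15]
    print((P[...,2]*1000)[::1,::1][4:25,4:25].round().tolist() if 0 else "")
    Q=P.reshape(-1,3); tb=Q[abs(Q[:,2]-.09)<.006]; print("table z",np.median(tb[:,2]))
    low=Q[Q[:,2]<.084]; print("well",len(low),low.mean(0).round(4),cv2.minEnclosingCircle(low[:,:2].astype(np.float32)))
    hi=Q[Q[:,2]>.1]; print("shaft",hi.round(3).tolist())
    # whole table
    A=W.reshape(-1,3); A=A[(abs(A[:,2]-.09)<.005)&(abs(A[:,0]-.6)<.22)&(abs(A[:,1]-.155)<.22)]
    print("table rect",len(A),cv2.minAreaRect(A[:,:2].astype(np.float32)))
E
```

```text
scene cam [ 1.101 -0.463  1.298] 508.98160394429345
bench z 0.0009830008553624037
drum top 261 [ 0.4773 -0.2646  0.0695] [ 0.451 -0.29   0.062] [ 0.503 -0.238  0.079] ((0.4758714735507965, -0.2638494074344635), 0.02738191932439804)
drum all enclosing ((0.47623661160469055, -0.2635042071342468), 0.027577385306358337)
mask 0.86 435 [191.3, 244.4]

table z 0.08967373292622605
well 441 [0.5962 0.1656 0.0736] ((0.5942648649215698, 0.16862845420837402), 0.04111596196889877)
shaft [[0.597, 0.159, 0.124], [0.601, 0.157, 0.13], [0.603, 0.16, 0.13], [0.601, 0.155, 0.127], [0.604, 0.155, 0.131], [0.604, 0.16, 0.126], [0.601, 0.167, 0.116], [0.598, 0.154, 0.121], [0.602, 0.154, 0.124], [0.604, 0.155, 0.126], [0.606, 0.157, 0.125], [0.605, 0.162, 0.12], [0.597, 0.155, 0.113], [0.603, 0.153, 0.122], [0.606, 0.154, 0.125], [0.606, 0.158, 0.121], [0.605, 0.164, 0.113], [0.6, 0.153, 0.113], [0.602, 0.155, 0.114], [0.604, 0.156, 0.115], [0.604, 0.161, 0.11], [0.6, 0.154, 0.107], [0.604, 0.153, 0.112], [0.606, 0.155, 0.112], [0.608, 0.156, 0.115], [0.599, 0.155, 0.101], [0.604, 0.153, 0.108], [0.605, 0
[... 511 characters left out ...]
[362.5, 240.8]

table z 0.09045917899483902
well 491 [0.6011 0.1603 0.0733] ((0.5942336916923523, 0.16061623394489288), 0.046743929386138916)
shaft [[0.605, 0.158, 0.125], [0.602, 0.164, 0.121], [0.601, 0.16, 0.132], [0.602, 0.158, 0.125], [0.602, 0.155, 0.126], [0.599, 0.164, 0.122], [0.599, 0.16, 0.129], [0.599, 0.157, 0.127], [0.599, 0.155, 0.125], [0.601, 0.153, 0.109], [0.596, 0.16, 0.126], [0.596, 0.158, 0.122], [0.596, 0.155, 0.124], [0.598, 0.154, 0.105], [0.595, 0.163, 0.107], [0.594, 0.158, 0.119], [0.594, 0.156, 0.114], [0.596, 0.154, 0.101], [0.565, 0.193, 0.1]]
table rect 5837 ((0.5993452072143555, 0.15847884118556976), (0.2599486708641052, 0.2804875373840332), 79.1500473022461)
```

```bash
sleep 3
```

```text
(no output)
```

View pics/scene_crop.png

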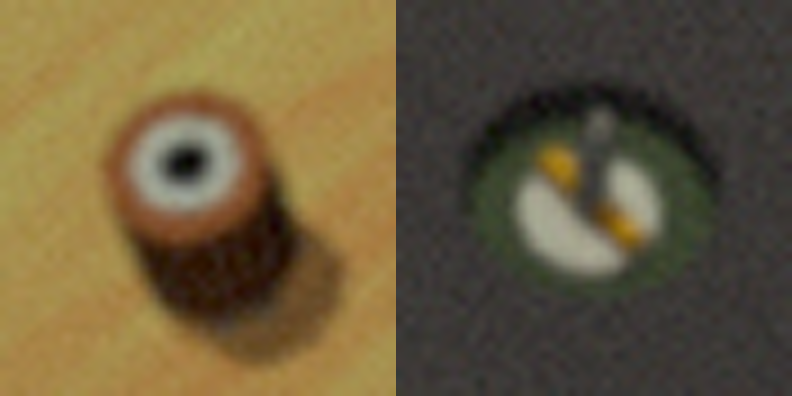

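View pics/top_crop.png

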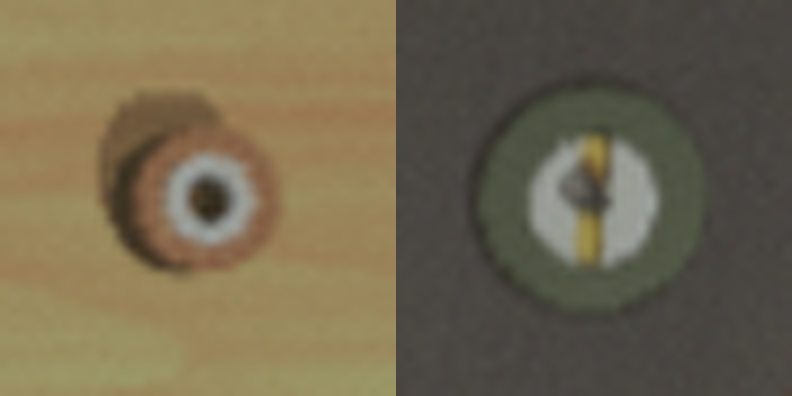

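```bash
python3 - <<'E'
from h import *
import pickle
for n,ds,ss in(("scene",(191,244),(335,177)),("top",(363,237),(228,194))):
    p=pickle.load(open(n+"0.pkl","rb"))
    im=p["pixels"]
    def seg(c,kind,S=8,r=22):
        x0,y0=c[0]-r,c[1]-r
        big=cv2.resize(im[y0:y0+2*r,x0:x0+2*r],None,fx=S,fy=S,interpolation=cv2.INTER_CUBIC)
        hsv=cv2.cvtColor(big,cv2.COLOR_BGR2HSV).astype(int)
        if kind=="white": m=(hsv[...,1]<60)&(hsv[...,2]>115)
        if kind=="brass": m=(hsv[...,1]>110)&(hsv[...,2]>110)&(hsv[...,0]<35)
        if kind=="washer": m=((hsv[...,2]>115))
        if kind=="well": m=(hsv[...,2]>80)|((hsv[...,1]>45)&(hsv[...,0]>28)&(hsv[...,0]<75))
        m=m.astype(np.uint8)
        cs,_=cv2.findContours(m,cv2.RETR_EXTERNAL,cv2.CHAIN_APPROX_NONE)
        f=lambda q:np.array([x0,y0])+(np.array(q)+.5)/S-.5
        return m,cs,f
    m,cs,f=seg(ds,"white"); k=max(cs,key=cv2.contourArea); e=cv2.fitEllipse(k); uv=f(e[0])
    print(n,"ring px",uv,np.array(e[1])/8,"->z.07",ray_at_z(p,[uv],.070).round(4))
    m,cs,f=seg(ss,"washer"); k=np.vstack([c for c in cs if cv2.contourArea(c)>200]); h=cv2.convexHull(k)
    w=ray_at_z(p,f(h.reshape(-1,2)),.077); 
    print("washer",cv2.minEnclosingCircle(w[:,:2].astype(np.float32)), "ell",ray_at_z(p,[f(cv2.fitEllipse(h)[0])],.077).round(4))
    m,cs,f=seg(ss,"brass")
    v,u=np.nonzero(m); w=ray_at_z(p,f(np.c_[u,v]),.085)[:,:2]; mu=w.mean(0); U,s,Vt=np.linalg.svd(w-mu,full_matrices=False)
    d=Vt[0]; t=(w-mu)@d; print("pin mid",(mu+d*(t.max()+t.min())/2).round(4),"len",np.ptp(t).round(4),"ang",np.degrees(np.arctan2(d[1],d[0]))%180)
    vis=cv2.resize(im,None,fx=1,fy=1).copy()
E
```

```text
scene ring px [189.11356544 239.76192093] [ 9.75634193 11.27700233] ->z.07 [[ 0.4758 -0.2631  0.07  ]]
washer ((0.5989054441452026, 0.15918008983135223), 0.024440933018922806) ell [[0.5998 0.1599 0.077 ]]
pin mid [0.6011 0.1594] len 0.0451 ang 176.1561482759377
top ring px [363.7699337  236.65313911] [ 9.92752361 10.04855728] ->z.07 [[ 0.4744 -0.2655  0.07  ]]
washer ((0.5985255837440491, 0.15841372311115265), 0.022926457226276398) ell [[0.5984 0.1585 0.077 ]]
pin mid [0.5985 0.1577] len 0.0422 ang 176.91607185795013
```

```bash
cat >> h.py <<'E'
from scipy.spatial.transform import Rotation as Ro
def st(target=None):
    s=observe(); R=Ro.from_euler("xyz",s["tool_rot"]).as_matrix()
    print("t",round(s["time"],2),"pos",s["tool_pos"].round(4),"F",s["contact_force"].round(1),"M",s["torque"].round(2),"open",round(s["opening"],4),"q",s["qpos"].round(3))
    print("x",R[:,0].round(4),"y",R[:,1].round(4),"jaw yaw deg",round(np.degrees(np.arctan2(R[1,1],R[0,1])),2))
    if target is not None: print("slide mm",((np.array(target)-s["tool_pos"])@R*1000).round(1))
    return s,R
E
python3 -c "
from h import *
st((.475,-.2645,.204))"
```

```text
t 0.9 pos [0.2135 0.4797 0.2045] F [-0.7  0.5  0.1] M [-0.01  0.01 -0.03] open 0.0918 q [ 1.006  0.342  1.524 -0.     1.275 -0.146]
x [ 1.e-04  1.e-04 -1.e+00] y [4.067e-01 9.136e-01 1.000e-04] jaw yaw deg 66.0
slide mm [ 4.000e-01 -5.735e+02  5.415e+02]
```

{"fn": "send_rows", "kwargs": {
  "motion": [
    {"hand": 1, "slide": [0, -31, 33], "spin": 0},
    {"hand": 1, "slide": [0, -31, 33], "spin": 0},
    {"hand": 1, "slide": [0, -31, 33], "spin": 0},
    {"hand": 1, "slide": [0, -31, 33], "spin": 0},
    {"hand": 1, "slide": [0, -31, 33], "spin": 0},
    {"hand": 1, "slide": [0, -31, 33], "spin": 0},
    {"hand": 1, "slide": [0, -31, 33], "spin": 0},
    {"hand": 1, "slide": [0, -31, 33], "spin": 0}
  ]
}}

```text
time: 1.7
tool_pos: [0.3575, 0.1395, 0.2042]
tool_rot: [1.055, 1.565, 0.647]
contact_force: [0.7, -0.3, -0.2]
opening: 0.0914
```

```bash
python3 -c "
from h import *
st((.475,-.2645,.204))"
```

```text
t 1.7 pos [0.3575 0.1395 0.2042] F [ 0.7 -0.3 -0.2] M [ 0.03 -0.06  0.03] open 0.0914 q [ 0.169  0.076  1.872  0.003  1.189 -0.995]
x [ 0.0044  0.0033 -1.    ] y [0.3964 0.9181 0.0048] jaw yaw deg 66.65
slide mm [  -0.6 -324.3  268. ]
```

{"fn": "send_rows", "kwargs": {
  "motion": [
    {"hand": 1, "slide": [0, -36, 32], "spin": 0},
    {"hand": 1, "slide": [0, -36, 32], "spin": 0},
    {"hand": 1, "slide": [0, -36, 32], "spin": 0},
    {"hand": 1, "slide": [0, -36, 32], "spin": 0},
    {"hand": 1, "slide": [0, -36, 30], "spin": 0},
    {"hand": 1, "slide": [0, -36, 30], "spin": 0},
    {"hand": 1, "slide": [0, -36, 30], "spin": 0},
    {"hand": 1, "slide": [0, -36, 30], "spin": 0}
  ]
}}

```text
time: 2.5
tool_pos: [0.4737, -0.2397, 0.206]
tool_rot: [0.657, 1.559, 0.247]
contact_force: [1.4, 0.7, 0.9]
opening: 0.0918
```

```bash
python3 -c "
from h import *
st((.475,-.2645,.11))"
```

```text
t 2.5 pos [ 0.4737 -0.2397  0.206 ] F [1.4 0.7 0.9] M [-0.01  0.04 -0.06] open 0.0918 q [-0.619  0.346  1.514  0.01   1.274 -1.783]
x [ 0.0116  0.0029 -0.9999] y [0.3982 0.9173 0.0073] jaw yaw deg 66.53
slide mm [ 96.  -22.9  10.2]
```

{"fn": "send_rows", "kwargs": {
  "motion": [
    {"hand": 1, "slide": [0, -12, 5], "spin": 0},
    {"hand": 1, "slide": [0, -11, 5], "spin": 0},
    {"hand": 1, "slide": [30, 0, 0], "spin": 0},
    {"hand": 1, "slide": [30, 0, 0], "spin": 0},
    {"hand": 1, "slide": [30, 0, 0], "spin": 0},
    {"hand": 1, "slide": [0, 0, 0], "spin": 0}
  ]
}}

```text
time: 3.1
tool_pos: [0.4751, -0.2697, 0.114]
tool_rot: [0.469, 1.557, 0.056]
contact_force: [-0.4, 1.0, -0.1]
opening: 0.092
```

```bash
python3 - <<'E'
from h import *
st((.475,-.2645,.036))
p=vision.read_camera("scene"); cv2.imwrite("pics/s1.png",cv2.resize(p["pixels"][170:310,120:280],None,fx=4,fy=4))
E
```

```text
t 3.1 pos [ 0.4751 -0.2697  0.114 ] F [-0.4  1.  -0.1] M [ 0.05  0.04 -0.  ] open 0.092 q [-0.662  0.462  1.606  0.01   1.064 -1.824]
x [ 1.390e-02  8.000e-04 -9.999e-01] y [0.4021 0.9156 0.0063] jaw yaw deg 66.29
slide mm [78.   4.2 -3.2]
```

View pics/s1.png

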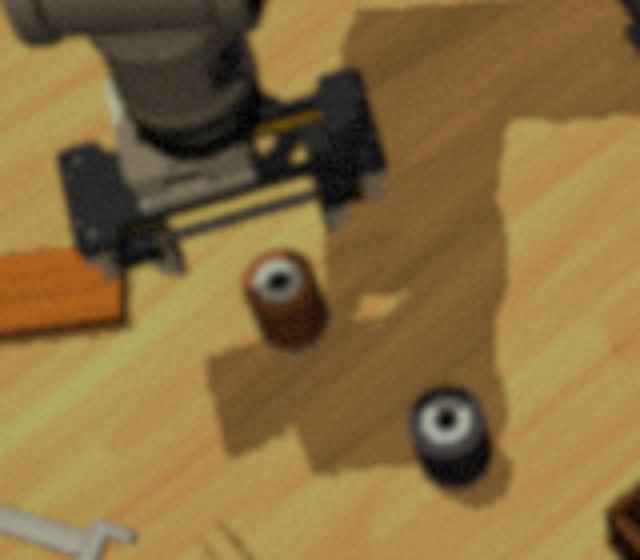

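{"fn": "send_rows", "kwargs": {
  "motion": [
    {"hand": 0.6, "slide": [20, 4, -3], "spin": 0},
    {"hand": 0.6, "slide": [20, 0, 0], "spin": 0},
    {"hand": 0.6, "slide": [20, 0, 0], "spin": 0},
    {"hand": 0.6, "slide": [10, 0, 0], "spin": 0},
    {"hand": 0.6, "slide": [0, 0, 0], "spin": 0}
  ]
}}

```text
time: 3.65
tool_pos: [0.4823, -0.2671, 0.0547]
tool_rot: [0.06, 1.539, -0.35]
contact_force: [0.6, 0.3, -0.1]
opening: 0.0735
```

```bash
python3 - <<'E'
from h import *
st((.475,-.2645,.034))
p=vision.read_camera("scene"); cv2.imwrite("pics/s2.png",cv2.resize(p["pixels"][170:310,120:280],None,fx=4,fy=4))
E
```

```text
t 3.65 pos [ 0.4823 -0.2671  0.0547] F [ 0.6  0.3 -0.1] M [ 0.   -0.02 -0.05] open 0.0735 q [-0.651  0.535  1.674  0.012  0.903 -1.819]
x [ 0.0297 -0.0108 -0.9995] y [0.3985 0.9172 0.0019] jaw yaw deg 66.52
slide mm [20.5 -0.6 -8.3]
```

View pics/s2.png

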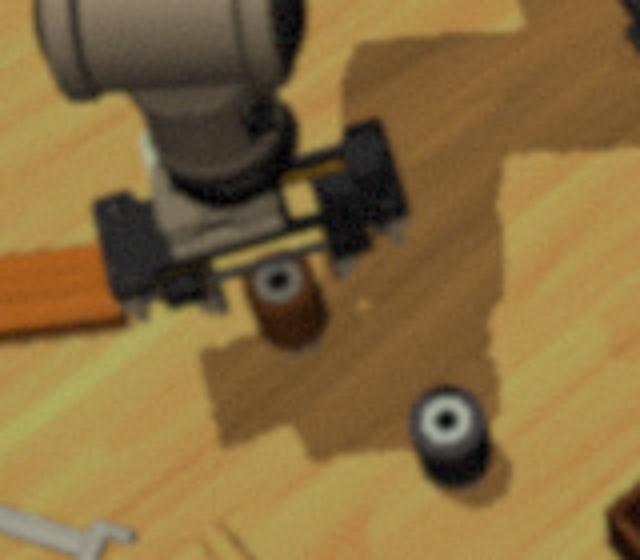

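{"fn": "send_rows", "kwargs": {
  "motion": [
    {"hand": 0.6, "slide": [-25, 0, -4], "spin": 0},
    {"hand": 0.6, "slide": [-25, 0, -4], "spin": 0},
    {"hand": 0.6, "slide": [-25, 0, 0], "spin": 0},
    {"hand": 0.6, "slide": [-25, 0, 0], "spin": 0},
    {"hand": 0.6, "slide": [0, 0, 0], "spin": 0}
  ]
}}

```text
time: 4.2
tool_pos: [0.4741, -0.264, 0.1666]
tool_rot: [-0.018, 1.529, -0.427]
contact_force: [-0.0, -0.4, -0.2]
opening: 0.0738
```

```bash
python3 - <<'E'
from h import *
st((.475,-.2645,.034))
E
```

```text
t 4.2 pos [ 0.4741 -0.264   0.1666] F [-0.  -0.4 -0.2] M [-0.04  0.04  0.01] open 0.0738 q [-0.655  0.382  1.575  0.011  1.144 -1.821]
x [ 0.0385 -0.0175 -0.9991] y [ 3.977e-01  9.175e-01 -8.000e-04] jaw yaw deg 66.56
slide mm [132.5   0.   -4.6]
```

{"fn": "send_rows", "kwargs": {
  "motion": [
    {"hand": 0.6, "slide": [0, 0, 0], "spin": 0},
    {"hand": 0.6, "slide": [0, 0, 0], "spin": 0},
    {"hand": 0.6, "slide": [0, 0, 0], "spin": 0},
    {"hand": 0.6, "slide": [0, 0, 0], "spin": 0}
  ]
}}

```text
time: 4.6
tool_pos: [0.4739, -0.2637, 0.1671]
tool_rot: [-0.022, 1.528, -0.431]
contact_force: [0.2, 0.3, -0.4]
opening: 0.0734
```

```bash
python3 - <<'E'
from h import *
st((.475,-.2645,.034))
E
```

```text
t 4.6 pos [ 0.4739 -0.2637  0.1671] F [ 0.2  0.3 -0.4] M [0.08 0.   0.03] open 0.0734 q [-0.655  0.38   1.576  0.011  1.144 -1.821]
x [ 0.0392 -0.018  -0.9991] y [ 3.975e-01  9.176e-01 -9.000e-04] jaw yaw deg 66.58
slide mm [ 1.331e+02 -1.000e-01 -4.400e+00]
```

{"fn": "send_rows", "kwargs": {
  "motion": [
    {"hand": 0.6, "slide": [-10, 0, 0], "spin": 0},
    {"hand": 0.6, "slide": [-10, 0, 0], "spin": 0},
    {"hand": 0.6, "slide": [-10, 0, 0], "spin": 0},
    {"hand": 0.6, "slide": [-10, 0, 0], "spin": 0}
  ]
}}

```text
time: 5.0
tool_pos: [0.4714, -0.2623, 0.2077]
tool_rot: [0.01, 1.533, -0.398]
contact_force: [0.4, -0.4, 0.5]
opening: 0.0735
```

```bash
python3 - <<'E'
from h import *
st((.475,-.2645,.034))
E
```

```text
t 5.0 pos [ 0.4714 -0.2623  0.2077] F [ 0.4 -0.4  0.5] M [0.03 0.05 0.02] open 0.0735 q [-0.656  0.343  1.515  0.01   1.248 -1.821]
x [ 0.0348 -0.0147 -0.9993] y [3.975e-01 9.176e-01 4.000e-04] jaw yaw deg 66.58
slide mm [173.7  -0.6  -2.4]
```

{"fn": "send_rows", "kwargs": {
  "motion": [
    {"hand": 0.6, "slide": [10, 0, 0], "spin": 0},
    {"hand": 0.6, "slide": [10, 0, 0], "spin": 0},
    {"hand": 0.6, "slide": [10, 0, 0], "spin": 0},
    {"hand": 0.6, "slide": [10, 0, 0], "spin": 0}
  ]
}}

```text
time: 5.4
tool_pos: [0.4739, -0.2638, 0.1679]
tool_rot: [-0.024, 1.528, -0.432]
contact_force: [0.8, 0.6, -1.3]
opening: 0.0735
```

```bash
python3 - <<'E'
from h import *
st((.475,-.2645,.034))
E
```

```text
t 5.4 pos [ 0.4739 -0.2638  0.1679] F [ 0.8  0.6 -1.3] M [0.02 0.04 0.06] open 0.0735 q [-0.655  0.38   1.575  0.011  1.145 -1.821]
x [ 0.0393 -0.0181 -0.9991] y [ 0.3976  0.9176 -0.001 ] jaw yaw deg 66.57
slide mm [ 1.338e+02 -1.000e-01 -4.500e+00]
```

{"fn": "send_rows", "kwargs": {
  "motion": [
    {"hand": 0.6, "slide": [0, 0, 10], "spin": 0},
    {"hand": 0.6, "slide": [0, 0, 10], "spin": 0},
    {"hand": 0.6, "slide": [0, 0, 10], "spin": 0},
    {"hand": 0.6, "slide": [0, 0, 10], "spin": 0}
  ]
}}

```text
time: 5.8
tool_pos: [0.512, -0.28, 0.1663]
tool_rot: [0.011, 1.533, -0.399]
contact_force: [-0.5, -0.1, -0.1]
opening: 0.0735
```

```bash
python3 - <<'E'
from h import *
st((.475,-.2645,.034))
E
```

```text
t 5.8 pos [ 0.512  -0.28    0.1663] F [-0.5 -0.1 -0.1] M [-0.06  0.02 -0.02] open 0.0735 q [-0.637  0.457  1.454  0.01   1.193 -1.802]
x [ 0.0349 -0.0147 -0.9993] y [3.980e-01 9.174e-01 4.000e-04] jaw yaw deg 66.55
slide mm [130.7  -0.6 -45.1]
```

{"fn": "send_rows", "kwargs": {
  "motion": [
    {"hand": 0.6, "slide": [0, 0, -40], "spin": 0},
    {"hand": 0.6, "slide": [0, 0, 0], "spin": 0}
  ]
}}

```text
time: 6.0
tool_pos: [0.4761, -0.2641, 0.1618]
tool_rot: [0.05, 1.538, -0.359]
contact_force: [0.7, 0.5, 0.4]
opening: 0.0735
```

```bash
python3 - <<'E'
from h import *
st((.475,-.2645,.034))
E
```

```text
t 6.0 pos [ 0.4761 -0.2641  0.1618] F [0.7 0.5 0.4] M [ 0.03  0.01 -0.1 ] open 0.0735 q [-0.653  0.395  1.568  0.011  1.147 -1.82 ]
x [ 0.0311 -0.0116 -0.9994] y [0.3973 0.9177 0.0017] jaw yaw deg 66.59
slide mm [127.7  -1.   -5.1]
```

{"fn": "send_rows", "kwargs": {
  "motion": [
    {"hand": 0.6, "slide": [-40, 0, 0], "spin": 0},
    {"hand": 0.6, "slide": [0, 0, 0], "spin": 0}
  ]
}}

```text
time: 6.2
tool_pos: [0.476, -0.2642, 0.2027]
tool_rot: [0.058, 1.538, -0.351]
contact_force: [0.4, -0.9, 0.9]
opening: 0.0732
```

```bash
python3 - <<'E'
from h import *
st((.475,-.2645,.034))
E
```

```text
t 6.2 pos [ 0.476  -0.2642  0.2027] F [ 0.4 -0.9  0.9] M [ 0.    0.01 -0.01] open 0.0732 q [-0.654  0.359  1.504  0.01   1.247 -1.819]
x [ 0.0309 -0.0113 -0.9995] y [0.3975 0.9176 0.0019] jaw yaw deg 66.58
slide mm [168.6  -1.   -6.3]
```

{"fn": "send_rows", "kwargs": {
  "motion": [
    {"hand": 0.6, "slide": [0, 0, 10], "spin": 0},
    {"hand": 0.6, "slide": [0, 0, 10], "spin": 0},
    {"hand": 0.6, "slide": [0, 0, 10], "spin": 0},
    {"hand": 0.6, "slide": [0, 0, 10], "spin": 0},
    {"hand": 0.6, "slide": [0, 0, -40], "spin": 0},
    {"hand": 0.6, "slide": [0, 0, 0], "spin": 0}
  ]
}}

```text
time: 6.8
tool_pos: [0.4816, -0.2668, 0.2016]
tool_rot: [0.05, 1.536, -0.358]
contact_force: [0.1, 1.1, -0.3]
opening: 0.0731
```

{"fn": "send_rows", "kwargs": {
  "motion": [
    {"hand": 0.6, "slide": [0, 0, 10], "spin": 0},
    {"hand": 0.6, "slide": [0, 0, 10], "spin": 0},
    {"hand": 0.6, "slide": [0, 0, 10], "spin": 0},
    {"hand": 0.6, "slide": [0, 0, 10], "spin": 0},
    {"hand": 0.6, "slide": [0, 0, -40], "spin": 0},
    {"hand": 0.6, "slide": [0, 0, 0], "spin": 0}
  ]
}}

```text
time: 7.4
tool_pos: [0.4906, -0.2712, 0.2009]
tool_rot: [0.033, 1.531, -0.375]
contact_force: [-0.4, 0.2, 0.5]
opening: 0.0734
```

```bash
python3 - <<'E'
from h import *
st((.475,-.2645,.034))
E
```

```text
t 7.4 pos [ 0.4906 -0.2712  0.2009] F [-0.4  0.2  0.5] M [ 0.04 -0.01  0.04] open 0.0734 q [-0.648  0.386  1.468  0.011  1.249 -1.814]
x [ 0.0366 -0.0144 -0.9992] y [0.3971 0.9178 0.0013] jaw yaw deg 66.6
slide mm [166.1  -0.3 -23.6]
```

{"fn": "send_rows", "kwargs": {
  "motion": [
    {"hand": 0.6, "slide": [40, 0, 0], "spin": 0},
    {"hand": 0.6, "slide": [0, 0, 0], "spin": 0}
  ]
}}

```text
time: 7.6
tool_pos: [0.4955, -0.2738, 0.1619]
tool_rot: [0.004, 1.526, -0.405]
contact_force: [-0.2, 0.7, -0.3]
opening: 0.0734
```

```bash
python3 - <<'E'
from h import *
st((.475,-.2645,.034))
E
```

```text
t 7.6 pos [ 0.4955 -0.2738  0.1619] F [-0.2  0.7 -0.3] M [0.05 0.03 0.04] open 0.0734 q [-0.647  0.426  1.519  0.012  1.153 -1.813]
x [ 0.0414 -0.0177 -0.999 ] y [3.973e-01 9.177e-01 2.000e-04] jaw yaw deg 66.59
slide mm [126.7   0.3 -28.3]
```

{"fn": "send_rows", "kwargs": {
  "motion": [
    {"hand": 0.6, "slide": [-20, 0, 20], "spin": 0},
    {"hand": 0.6, "slide": [-20, 0, 20], "spin": 0},
    {"hand": 0.6, "slide": [-20, 0, 20], "spin": 0},
    {"hand": 0.6, "slide": [-20, 0, 20], "spin": 0}
  ]
}}

```text
time: 8.0
tool_pos: [0.5706, -0.3064, 0.2526]
tool_rot: [-0.004, 1.523, -0.413]
contact_force: [0.8, 0.7, -0.1]
opening: 0.0735
```

```bash
python3 - <<'E'
from h import *
st()
for i in range(3): vision.read_camera("top"); st()
E
```

```text
t 8.0 pos [ 0.5706 -0.3064  0.2526] F [ 0.8  0.7 -0.1] M [0.01 0.   0.  ] open 0.0735 q [-0.616  0.519  1.114  0.01   1.462 -1.779]
x [ 0.0435 -0.0191 -0.9989] y [ 3.977e-01  9.175e-01 -2.000e-04] jaw yaw deg 66.56
t 8.05 pos [ 0.5741 -0.3082  0.2569] F [-2.   1.4  1.4] M [ 0.04  0.14 -0.05] open 0.0736 q [-0.616  0.519  1.103  0.01   1.464 -1.778]
x [ 0.0511 -0.0239 -0.9984] y [ 0.3976  0.9176 -0.0016] jaw yaw deg 66.57
t 8.1 pos [ 0.5727 -0.3076  0.2548] F [ 0.2  0.1 -0.6] M [ 0.05 -0.05 -0.03] open 0.0738 q [-0.616  0.518  1.11   0.01   1.46  -1.779]
x [ 0.0496 -0.0231 -0.9985] y [ 0.3974  0.9176 -0.0015] jaw yaw deg 66.58
t 8.15 pos [ 0.5709 -0.3066  0.2523] F [-1.  -0.1 -0.2] M [-0.04  0.01  0.  ] open 0.0733 q [-0.616  0.518  1.117  0.01   1.458 -1.779]
x [ 0.0457 -0.0206 -0.9987] y [ 3.974e-01  9.177e-01 -8.000e-04] jaw yaw deg 66.59
```

{"fn": "send_rows", "kwargs": {
  "motion": [
    {"hand": 0.6, "slide": [30, 0, -40], "spin": 0}
  ]
}}

```text
time: 8.25
tool_pos: [0.5402, -0.2943, 0.2239]
tool_rot: [-0.052, 1.509, -0.46]
contact_force: [-0.0, -1.4, -0.4]
opening: 0.0732
```

```bash
python3 - <<'E'
from h import *
st()
for i in range(3): vision.read_camera("top"); st((.475,-.2645,.034))
E
```

```text
t 8.25 pos [ 0.5402 -0.2943  0.2239] F [-0.  -1.4 -0.4] M [-0.06  0.02  0.01] open 0.0732 q [-0.629  0.458  1.291  0.011  1.331 -1.794]
x [ 0.0555 -0.0275 -0.9981] y [ 0.3969  0.9178 -0.0032] jaw yaw deg 66.61
t 8.3 pos [ 0.5232 -0.2831  0.209 ] F [ -8.9   6.5 -12.6] M [0.25 0.31 0.  ] open 0.0734 q [-0.63   0.453  1.339  0.01   1.327 -1.795]
x [ 0.0238 -0.0055 -0.9997] y [0.3969 0.9178 0.0044] jaw yaw deg 66.61
slide mm [173.7  -2.8 -55.8]
t 8.35 pos [ 0.5252 -0.2841  0.2106] F [ 0.5  0.9 -0.9] M [ 0.03 -0.    0.04] open 0.0731 q [-0.63   0.457  1.328  0.01   1.335 -1.794]
x [ 0.0233 -0.0046 -0.9997] y [0.3975 0.9176 0.0051] jaw yaw deg 66.58
slide mm [175.2  -2.9 -57.9]
t 8.4 pos [ 0.5303 -0.2877  0.2155] F [ 0.9 -0.8  0.5] M [-0.01  0.04  0.02] open 0.0735 q [-0.63   0.457  1.314  0.011  1.335 -1.794]
x [ 0.034  -0.0121 -0.9993] y [0.3977 0.9175 0.0024] jaw yaw deg 66.57
slide mm [179.2  -1.2 -66.5]
```

{"fn": "send_rows", "kwargs": {
  "motion": [
    {"hand": 0.6, "slide": [20, 0, -40], "spin": 0}
  ]
}}

```text
time: 8.5
tool_pos: [0.5007, -0.276, 0.1986]
tool_rot: [0.001, 1.524, -0.407]
contact_force: [0.9, -0.5, 0.3]
opening: 0.0734
```

```bash
python3 - <<'E'
from h import *
vision.read_camera("top"); st((.475,-.2645,.034))
E
```

```text
t 8.55 pos [ 0.4865 -0.2664  0.1883] F [-7.5  6.5 -9.8] M [ 0.26  0.37 -0.08] open 0.073 q [-0.645  0.399  1.483  0.011  1.244 -1.811]
x [ 1.790e-02 -9.000e-04 -9.998e-01] y [0.3973 0.9177 0.0063] jaw yaw deg 66.59
slide mm [154.1  -3.8 -13.9]
```

{"fn": "send_rows", "kwargs": {
  "motion": [
    {"hand": 0.6, "slide": [0, 0, 0], "spin": 0}
  ]
}}

```text
time: 8.65
tool_pos: [0.4848, -0.2653, 0.1877]
tool_rot: [0.481, 1.556, 0.072]
contact_force: [0.9, -0.2, -0.5]
opening: 0.0736
```

```bash
python3 - <<'E'
from h import *
st((.475,-.2645,.034))
for i in range(3): vision.read_camera("top"); st((.475,-.2645,.034))
E
```

```text
t 8.65 pos [ 0.4848 -0.2653  0.1877] F [ 0.9 -0.2 -0.5] M [-0.06 -0.05  0.03] open 0.0736 q [-0.646  0.398  1.486  0.011  1.246 -1.811]
x [ 0.0152  0.0011 -0.9999] y [0.3977 0.9175 0.007 ] jaw yaw deg 66.56
slide mm [153.6  -4.2 -11.4]
t 8.7 pos [ 0.4855 -0.2657  0.1882] F [-1.   0.8 -0.5] M [-0.01  0.07  0.07] open 0.0733 q [-0.646  0.399  1.485  0.011  1.246 -1.811]
x [ 1.590e-02  5.000e-04 -9.999e-01] y [0.3975 0.9176 0.0068] jaw yaw deg 66.58
slide mm [154.   -4.1 -12.3]
t 8.75 pos [ 0.4874 -0.267   0.1895] F [-0.3 -0.4  0.6] M [-0.04 -0.   -0.04] open 0.0735 q [-0.645  0.399  1.48   0.011  1.246 -1.811]
x [ 0.0195 -0.0021 -0.9998] y [0.3974 0.9176 0.0059] jaw yaw deg 66.58
slide mm [155.2  -3.5 -15.3]
t 8.8 pos [ 0.4885 -0.2678  0.1902] F [0.4 0.2 0.3] M [-0.03 -0.02 -0.01] open 0.0736 q [-0.645  0.399  1.478  0.011  1.245 -1.811]
x [ 0.0217 -0.0037 -0.9998] y [0.3973 0.9177 0.0052] jaw yaw deg 66.59
slide mm [155.9  -3.1 -17. ]
```

{"fn": "send_rows", "kwargs": {
  "motion": [
    {"hand": 0.6, "slide": [20, 0, -35], "spin": 0}
  ]
}}

```text
time: 8.9
tool_pos: [0.4628, -0.2582, 0.1732]
tool_rot: [0.06, 1.536, -0.348]
contact_force: [0.2, -0.1, 0.7]
opening: 0.0736
```

```bash
python3 - <<'E'
from h import *
vision.read_camera("top"); st((.475,-.2645,.034))
E
```

```text
t 8.95 pos [ 0.4525 -0.2513  0.1665] F [-4.5  2.5 -4. ] M [0.18 0.17 0.02] open 0.0733 q [-0.662  0.354  1.617  0.011  1.157 -1.829]
x [ 1.620e-02 -1.000e-04 -9.999e-01] y [0.3967 0.9179 0.0063] jaw yaw deg 66.62
slide mm [132.8  -4.   23.9]
```

{"fn": "send_rows", "kwargs": {
  "motion": [
    {"hand": 0.6, "slide": [0, 0, 0], "spin": 0}
  ]
}}

```text
time: 9.05
tool_pos: [0.453, -0.2518, 0.1671]
tool_rot: [0.357, 1.554, -0.051]
contact_force: [0.6, -0.2, 0.9]
opening: 0.0736
```

```bash
python3 - <<'E'
from h import *
st((.475,-.2645,.034))
for i in range(2): vision.read_camera("top"); st((.475,-.2645,.034))
E
```

```text
t 9.05 pos [ 0.453  -0.2518  0.1671] F [ 0.6 -0.2  0.9] M [-0.03 -0.04 -0.01] open 0.0736 q [-0.662  0.354  1.616  0.011  1.158 -1.829]
x [ 1.720e-02 -9.000e-04 -9.999e-01] y [0.3969 0.9178 0.006 ] jaw yaw deg 66.61
slide mm [133.5  -3.7  23.1]
t 9.1 pos [ 0.4536 -0.2522  0.1674] F [ 0.4  0.1 -0.4] M [0.02 0.01 0.02] open 0.0733 q [-0.662  0.354  1.614  0.011  1.158 -1.829]
x [ 0.018  -0.0016 -0.9998] y [0.3968 0.9179 0.0057] jaw yaw deg 66.62
slide mm [133.8  -3.6  22.3]
t 9.15 pos [ 0.4544 -0.2527  0.1679] F [ 0.3 -1.3  0. ] M [-0.02  0.05  0.02] open 0.0734 q [-0.662  0.355  1.612  0.011  1.158 -1.829]
x [ 0.0193 -0.0025 -0.9998] y [0.3968 0.9179 0.0053] jaw yaw deg 66.62
slide mm [134.3  -3.3  21.1]
```

{"fn": "send_rows", "kwargs": {
  "motion": [
    {"hand": 0.6, "slide": [0, -1, 6], "spin": 0},
    {"hand": 0.6, "slide": [5, -1, 6], "spin": 0},
    {"hand": 0.6, "slide": [10, -1, 5], "spin": 0},
    {"hand": 0.6, "slide": [10, 0, 3], "spin": 0},
    {"hand": 0.6, "slide": [10, 0, 0], "spin": 0},
    {"hand": 0.6, "slide": [10, 0, 0], "spin": 0},
    {"hand": 0.6, "slide": [10, 0, 0], "spin": 0}
  ]
}}

```text
time: 9.85
tool_pos: [0.4812, -0.2692, 0.1127]
tool_rot: [0.084, 1.54, -0.324]
contact_force: [1.1, -0.7, -0.4]
opening: 0.0735
```

```bash
python3 - <<'E'
from h import *
st((.475,-.2645,.034))
E
```

```text
t 9.85 pos [ 0.4812 -0.2692  0.1127] F [ 1.1 -0.7 -0.4] M [-0.01  0.03 -0.02] open 0.0735 q [-0.655  0.461  1.611  0.012  1.04  -1.824]
x [ 0.029  -0.0097 -0.9995] y [0.3964 0.9181 0.0026] jaw yaw deg 66.65
slide mm [78.4  1.7 -9.9]
```

{"fn": "send_rows", "kwargs": {
  "motion": [
    {"hand": 0.6, "slide": [0, 0, 30], "spin": 0}
  ]
}}

```text
time: 9.95
tool_pos: [0.5052, -0.2788, 0.1107]
tool_rot: [0.188, 1.548, -0.221]
contact_force: [0.3, -0.5, 0.7]
opening: 0.0737
```

```bash
python3 - <<'E'
from h import *
st()
for i in range(3): vision.read_camera("top"); s,R=st((.475,-.2645,.034))
E
```

```text
t 9.95 pos [ 0.5052 -0.2788  0.1107] F [ 0.3 -0.5  0.7] M [ 0.02  0.02 -0.03] open 0.0737 q [-0.643  0.51   1.531  0.011  1.079 -1.81 ]
x [ 0.0223 -0.005  -0.9997] y [0.3968 0.9179 0.0043] jaw yaw deg 66.62
t 10.0 pos [ 0.5113 -0.2823  0.112 ] F [ 1.9 -1.4  1.4] M [-0.08 -0.08  0.  ] open 0.073 q [-0.641  0.515  1.518  0.011  1.078 -1.809]
x [ 0.0297 -0.0097 -0.9995] y [0.3969 0.9178 0.0029] jaw yaw deg 66.61
slide mm [ 76.8   1.7 -42.7]
t 10.05 pos [ 0.5104 -0.2819  0.1124] F [ 0.6 -1.   0.7] M [-0.06 -0.03 -0.03] open 0.0736 q [-0.642  0.513  1.521  0.011  1.078 -1.81 ]
x [ 0.0297 -0.01   -0.9995] y [0.3963 0.9181 0.0026] jaw yaw deg 66.65
slide mm [ 77.2   1.8 -41.8]
t 10.1 pos [ 0.5092 -0.2813  0.1125] F [-0.8 -0.4  0. ] M [ 0.02 -0.    0.02] open 0.0734 q [-0.642  0.512  1.523  0.011  1.078 -1.811]
x [ 0.0285 -0.0094 -0.9995] y [0.3961 0.9182 0.0027] jaw yaw deg 66.67
slide mm [ 77.4   1.6 -40.3]
```

{"fn": "send_rows", "kwargs": {
  "motion": [
    {"hand": 0.6, "slide": [15, 2, -40], "spin": 0}
  ]
}}

```text
time: 10.2
tool_pos: [0.4771, -0.2663, 0.0976]
tool_rot: [0.018, 1.533, -0.388]
contact_force: [0.6, 0.3, 0.1]
opening: 0.0735
```

```bash
python3 - <<'E'
from h import *
vision.read_camera("top"); st((.475,-.2645,.034))
E
```

```text
t 10.25 pos [ 0.4638 -0.2569  0.0906] F [-6.2  4.8 -6.4] M [ 0.22  0.33 -0.05] open 0.0735 q [-0.657  0.463  1.68   0.011  0.987 -1.827]
x [ 1.500e-02  4.000e-04 -9.999e-01] y [0.3954 0.9185 0.0062] jaw yaw deg 66.71
slide mm [56.8 -2.9 12.6]
```

{"fn": "send_rows", "kwargs": {
  "motion": [
    {"hand": 0.6, "slide": [0, 0, 0], "spin": 0}
  ]
}}

```text
time: 10.35
tool_pos: [0.4607, -0.2548, 0.0893]
tool_rot: [0.702, 1.559, 0.295]
contact_force: [0.9, -0.9, 0.6]
opening: 0.0738
```

```bash
python3 - <<'E'
from h import *
st((.475,-.2645,.034))
E
```

```text
t 10.35 pos [ 0.4607 -0.2548  0.0893] F [ 0.9 -0.9  0.6] M [-0.05 -0.03  0.03] open 0.0738 q [-0.657  0.462  1.687  0.011  0.986 -1.827]
x [ 0.011   0.0034 -0.9999] y [0.3956 0.9184 0.0074] jaw yaw deg 66.7
slide mm [55.4 -3.7 16.5]
```

{"fn": "send_rows", "kwargs": {
  "motion": [
    {"hand": 0.6, "slide": [0, 0, 45], "spin": 0}
  ]
}}

```text
time: 10.45
tool_pos: [0.4949, -0.268, 0.0874]
tool_rot: [1.981, 1.56, 1.573]
contact_force: [0.3, -0.6, 0.6]
opening: 0.0735
```

```bash
python3 - <<'E'
from h import *
for i in range(4): vision.read_camera("top")
s,R=st((.475,-.2645,.034))
E
```

```text
t 10.65 pos [ 0.5029 -0.2731  0.0899] F [-0.2  0.2  0.9] M [ 0.04 -0.   -0.04] open 0.0731 q [-0.637  0.533  1.556  0.011  1.044 -1.807]
x [ 0.0121  0.0025 -0.9999] y [0.3953 0.9185 0.0071] jaw yaw deg 66.71
slide mm [ 55.6  -3.5 -29.6]
```

{"fn": "send_rows", "kwargs": {
  "motion": [
    {"hand": 0.6, "slide": [20, -2, -20], "spin": 0}
  ]
}}

```text
time: 10.75
tool_pos: [0.4869, -0.269, 0.072]
tool_rot: [0.278, 1.552, -0.128]
contact_force: [-0.3, -0.8, -0.3]
opening: 0.0731
```

```bash
python3 - <<'E'
from h import *
vision.read_camera("top"); st((.475,-.2645,.034))
E
```

```text
t 10.8 pos [ 0.4803 -0.2651  0.0671] F [-3.8  2.1 -3.3] M [ 0.14  0.17 -0.02] open 0.0736 q [-0.65   0.528  1.644  0.011  0.967 -1.821]
x [ 0.0079  0.0051 -1.    ] y [0.3948 0.9187 0.0078] jaw yaw deg 66.74
slide mm [33.1 -1.8 -5.3]
```

{"fn": "send_rows", "kwargs": {
  "motion": [
    {"hand": 0.6, "slide": [0, 0, 0], "spin": 0}
  ]
}}

```text
time: 10.9
tool_pos: [0.4794, -0.2646, 0.067]
tool_rot: [1.146, 1.562, 0.739]
contact_force: [0.5, 0.3, -0.5]
opening: 0.0732
```

```bash
python3 - <<'E'
from h import *
st((.475,-.2645,.034))
E
```

```text
t 10.9 pos [ 0.4794 -0.2646  0.067 ] F [ 0.5  0.3 -0.5] M [ 0.01 -0.04 -0.01] open 0.0732 q [-0.65   0.527  1.645  0.011  0.968 -1.82 ]
x [ 0.0066  0.006  -1.    ] y [0.3953 0.9185 0.0082] jaw yaw deg 66.72
slide mm [33.  -1.9 -4.2]
```

{"fn": "send_rows", "kwargs": {
  "motion": [
    {"hand": 0.6, "slide": [17, -2, -4], "spin": 0}
  ]
}}

```text
time: 11.0
tool_pos: [0.4768, -0.266, 0.0523]
tool_rot: [0.662, 1.559, 0.256]
contact_force: [-0.2, 0.2, 0.2]
opening: 0.0735
```

```bash
python3 - <<'E'
from h import *
for i in range(2): vision.read_camera("top")
s,R=st((.475,-.2645,.034))
E
```

```text
t 11.1 pos [ 0.4742 -0.2644  0.0495] F [ 0.1 -0.2 -0.7] M [ 0.01 -0.02 -0.01] open 0.0734 q [-0.655  0.545  1.673  0.011  0.925 -1.826]
x [ 0.0048  0.0074 -1.    ] y [0.3956 0.9184 0.0087] jaw yaw deg 66.7
slide mm [15.5  0.1  0.7]
```

{"fn": "send_rows", "kwargs": {
  "motion": [
    {"hand": 0.6, "slide": [16, 0, 0], "spin": 0}
  ]
}}

```text
time: 11.2
tool_pos: [0.4762, -0.2657, 0.0358]
tool_rot: [0.86, 1.561, 0.453]
contact_force: [-1.1, -0.1, 0.3]
opening: 0.0737
```

```bash
python3 - <<'E'
from h import *
for i in range(3): p=vision.read_camera("scene")
cv2.imwrite("pics/s3.png",cv2.resize(p["pixels"][170:310,120:280],None,fx=4,fy=4))
s,R=st((.475,-.2645,.034))
E
```

```text
t 11.35 pos [ 0.4745 -0.2643  0.0338] F [ 0.6 -0.1 -0.2] M [ 0.   -0.01  0.  ] open 0.0736 q [-0.655  0.568  1.685  0.011  0.89  -1.826]
x [ 0.0045  0.0078 -1.    ] y [0.3957 0.9184 0.0089] jaw yaw deg 66.69
slide mm [-0.2  0.   0.5]
```

View pics/s3.png

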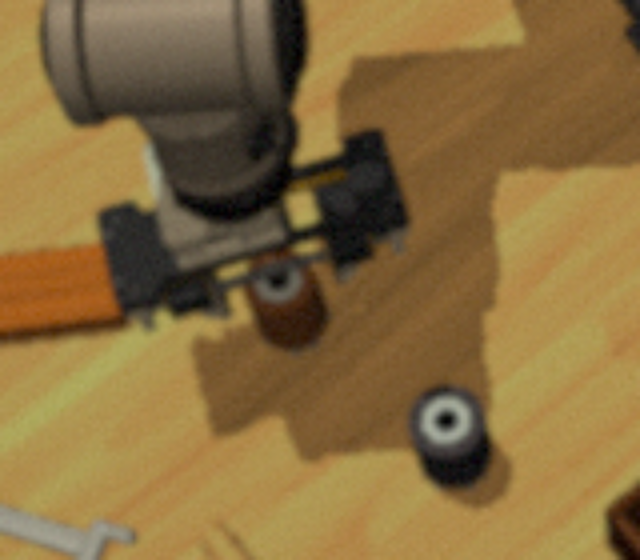

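The fingers straddle the drum evenly, so I close.

{"fn": "send_rows", "kwargs": {
  "grip_force": 25,
  "motion": [
    {"hand": -0.2, "slide": [0, 0, 0], "spin": 0},
    {"hand": -0.2, "slide": [0, 0, 0], "spin": 0},
    {"hand": -0.2, "slide": [0, 0, 0], "spin": 0},
    {"hand": -0.2, "slide": [0, 0, 0], "spin": 0},
    {"hand": -0.2, "slide": [0, 0, 0], "spin": 0}
  ]
}}

```text
time: 11.85
tool_pos: [0.4765, -0.2655, 0.0372]
tool_rot: [0.941, 1.561, 0.535]
contact_force: [-0.7, 0.5, -1.3]
opening: 0.0497
```

```bash
python3 - <<'E'
from h import *
s,R=st((.475,-.2645,.034))
E
```

```text
t 11.85 pos [ 0.4765 -0.2655  0.0372] F [-0.7  0.5 -1.3] M [-0.06  0.02  0.  ] open 0.0497 q [-0.654  0.564  1.68   0.011  0.894 -1.826]
x [ 0.0083  0.0049 -1.    ] y [0.3954 0.9185 0.0078] jaw yaw deg 66.71
slide mm [ 3.2  0.3 -1.8]
```

{"fn": "send_rows", "kwargs": {
  "motion": [
    {"hand": -0.2, "slide": [-10, 0, 0], "spin": 0},
    {"hand": -0.2, "slide": [-25, 0, 0], "spin": 0},
    {"hand": -0.2, "slide": [-25, 0, 0], "spin": 0},
    {"hand": -0.2, "slide": [-25, 0, 0], "spin": 0},
    {"hand": -0.2, "slide": [-25, 0, 0], "spin": 0},
    {"hand": -0.2, "slide": [-25, 0, 0], "spin": 0},
    {"hand": -0.2, "slide": [-25, 0, 0], "spin": 0}
  ]
}}

```text
time: 12.55
tool_pos: [0.4723, -0.2642, 0.2022]
tool_rot: [1.99, 1.559, 1.583]
contact_force: [-0.3, -0.7, -1.7]
opening: 0.0496
```

```bash
python3 - <<'E'
from h import *
for i in range(3): p=vision.read_camera("scene")
cv2.imwrite("pics/s4.png",cv2.resize(p["pixels"][170:310,120:280],None,fx=5,fy=4))
s,R=st((.5995,.159,.215))
E
```

```text
t 12.7 pos [ 0.4732 -0.2649  0.2023] F [ 0.  -0.5 -2.3] M [ 0.03  0.03 -0.09] open 0.0496 q [-0.657  0.377  1.478  0.009  1.29  -1.824]
x [ 0.003   0.0089 -1.    ] y [0.3955 0.9184 0.0094] jaw yaw deg 66.7
slide mm [ -8.5 439.4 -51.7]
```

View pics/s4.png

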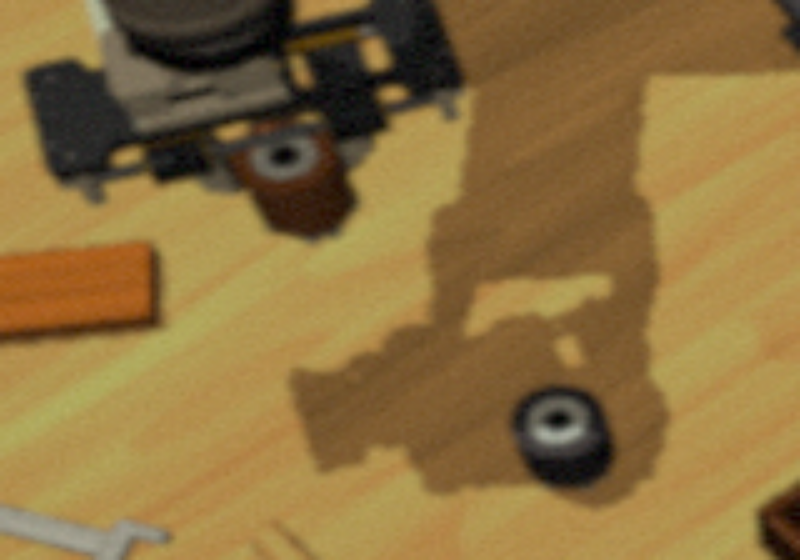

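```bash
cat > unwrap.py <<'E'
from h import *
def unwrap(acc,p,c,zb,name,tilt=(0,0)):
    T=np.array(p["world_from_camera"])[:3,3]; a0=np.arctan2(T[1]-c[1],T[0]-c[0])
    az=a0+np.radians(np.arange(-85,86,1.)); zz=np.arange(.075,-.0101,-.0005)+zb
    A,Z=np.meshgrid(az,zz); X=np.stack([c[0]+.025*np.cos(A),c[1]+.025*np.sin(A),Z],-1)
    uv=proj(p,X.reshape(-1,3)).reshape(A.shape+(2,)).astype(np.float32)
    im=cv2.remap(acc.astype(np.float32),uv[...,0],uv[...,1],cv2.INTER_CUBIC)
    im=np.clip(im*1.8,0,255).astype(np.uint8)
    im=cv2.resize(im,None,fx=4,fy=3)
    for d in range(0,171,10):
        lab=int(np.degrees(az[d]))
        cv2.putText(im,str(lab),(d*4,10),0,.35,(255,255,255),1)
    cv2.imwrite(name,im)
E
python3 - <<'E'
from unwrap import *
import pickle
p0=pickle.load(open("scene0.pkl","rb"))
unwrap(p0["pixels"],p0,(.4755,-.264),0.0,"pics/u0.png")
fr=[vision.read_camera("scene") for i in range(8)]
acc=np.mean([f["pixels"].astype(float) for f in fr],0)
s,R=st(); g=s["tool_pos"]
unwrap(acc,fr[0],(g[0],g[1]),g[2]-.037,"pics/u1.png")
cv2.imwrite("pics/s5.png",cv2.resize(acc[190:240,155:205].astype(np.uint8),None,fx=12,fy=12,interpolation=cv2.INTER_CUBIC))
np.save("acc.npy",acc)
E
```

```text
t 13.1 pos [ 0.4723 -0.2642  0.1997] F [ 1.2  0.5 -2.4] M [-0.02  0.01  0.01] open 0.0494 q [-0.657  0.38   1.48   0.009  1.29  -1.824]
x [-0.0014  0.0123 -0.9999] y [0.3956 0.9183 0.0108] jaw yaw deg 66.69
```

View pics/u0.png

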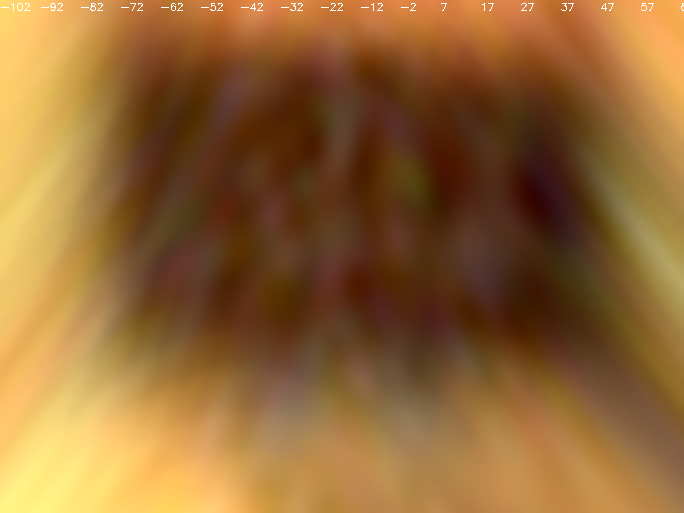

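View pics/u1.png

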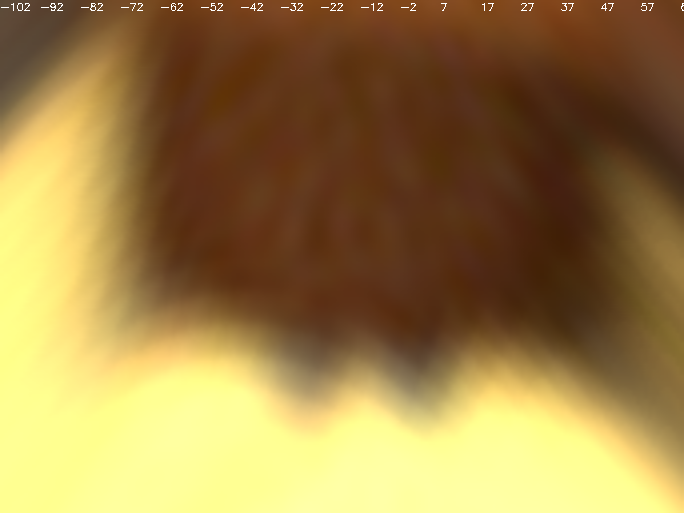

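View pics/s5.png

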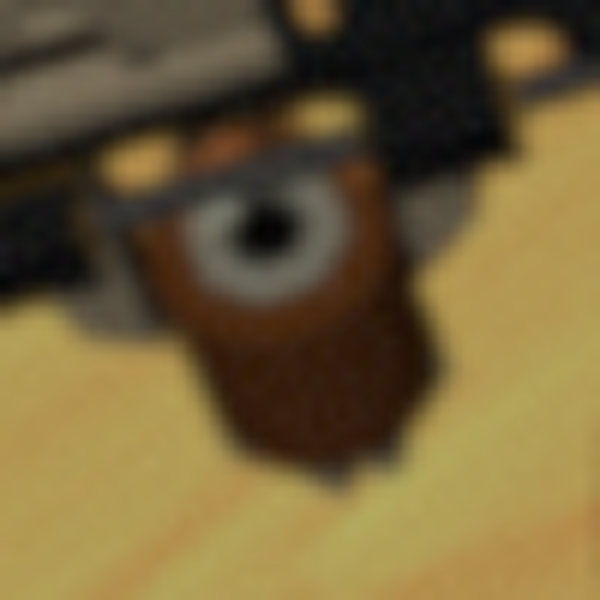

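```bash
python3 - <<'E'
from h import *
import pickle
p=pickle.load(open("scene0.pkl","rb")); acc=np.load("acc.npy")
for nm,im,(cx,cy),z in (("init",p["pixels"].astype(float),(189,240),.07),("held",acc,(176.6,208.7),.1997+.033)):
    g=cv2.GaussianBlur(im,(0,0),.5).mean(2); 
    yy,xx=np.mgrid[0:420,0:560]; m=np.hypot(xx-cx,yy-cy)<3.2
    w=np.where(m,np.clip(np.percentile(g[m],75)-g,0,None),0)
    uv=[(w*xx).sum()/w.sum(),(w*yy).sum()/w.sum()]
    print(nm,uv,ray_at_z(p,[uv],z).round(4))
E
```

```text
init [np.float64(189.17617691709845), np.float64(239.6978196211755)] [[ 0.4757 -0.2629  0.07  ]]
held [np.float64(176.77735617099174), np.float64(208.55297142465818)] [[ 0.471  -0.2616  0.2327]]
```

{"fn": "send_rows", "kwargs": {
  "motion": [
    {"hand": -0.2, "slide": [0, 20, -2], "spin": 0},
    {"hand": -0.2, "slide": [0, 40, -5], "spin": 0},
    {"hand": -0.2, "slide": [0, 45, -6], "spin": 0},
    {"hand": -0.2, "slide": [0, 45, -6], "spin": 0},
    {"hand": -0.2, "slide": [0, 45, -6], "spin": 0},
    {"hand": -0.2, "slide": [0, 45, -6], "spin": 0},
    {"hand": -0.2, "slide": [0, 45, -6], "spin": 0},
    {"hand": -0.2, "slide": [0, 45, -6], "spin": 0}
  ]
}}

```text
time: 13.9
tool_pos: [0.566, 0.0608, 0.1999]
tool_rot: [2.422, 1.558, 2.003]
contact_force: [0.8, -1.2, -1.6]
opening: 0.0495
```

```bash
python3 - <<'E'
from h import *
s,R=st((.600,.1575,.2))
E
```

```text
t 13.9 pos [0.566  0.0608 0.1999] F [ 0.8 -1.2 -1.6] M [-0.01 -0.08 -0.  ] open 0.0495 q [-0.035  0.43   1.402  0.012  1.316 -1.19 ]
x [-0.0054  0.0117 -0.9999] y [0.4061 0.9138 0.0085] jaw yaw deg 66.04
slide mm [  0.8 102.2  -8.2]
```

{"fn": "send_rows", "kwargs": {
  "motion": [
    {"hand": -0.2, "slide": [0, 40, -4], "spin": 0},
    {"hand": -0.2, "slide": [0, 30, -3], "spin": 0},
    {"hand": -0.2, "slide": [0, 15, -1], "spin": 0},
    {"hand": -0.2, "slide": [0, 5, 0], "spin": 0}
  ]
}}

```text
time: 14.3
tool_pos: [0.5956, 0.1556, 0.1985]
tool_rot: [2.555, 1.556, 2.143]
contact_force: [0.2, -0.7, -2.6]
opening: 0.0496
```

```bash
python3 - <<'E'
from unwrap import *
fr=[vision.read_camera("scene") for i in range(5)]
s,R=st((.600,.1575,.2)); g=s["tool_pos"]
acc=np.mean([f["pixels"].astype(float) for f in fr[1:]],0); np.save("acc2.npy",acc)
cv2.imwrite("pics/s6.png",cv2.resize(acc[130:200,290:370].astype(np.uint8),None,fx=9,fy=8,interpolation=cv2.INTER_CUBIC))
unwrap(acc,fr[0],(g[0],g[1]),g[2]-.037,"pics/u2.png")
E
```

```text
t 14.55 pos [0.5955 0.1527 0.1992] F [-0.   0.  -0.7] M [ 0.03 -0.02 -0.04] open 0.0495 q [ 0.119  0.516  1.263  0.013  1.369 -1.039]
x [-0.0075  0.0121 -0.9999] y [0.4032 0.9151 0.0081] jaw yaw deg 66.22
slide mm [-0.8  6.2  2.2]
```

View pics/s6.png

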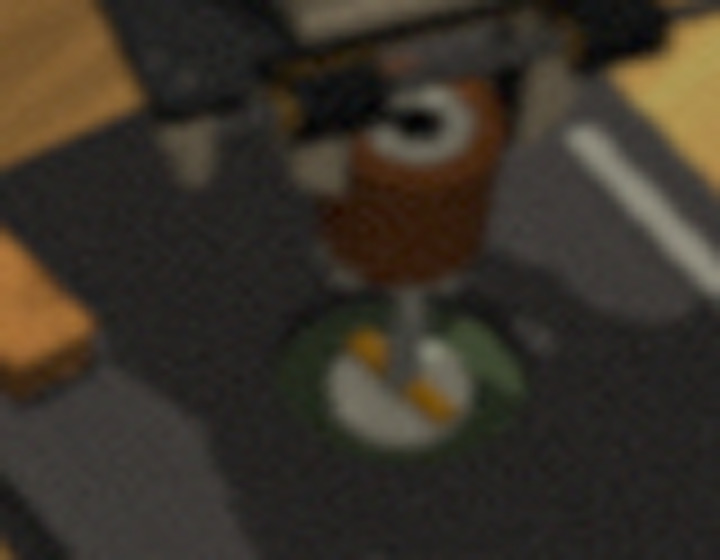

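View pics/u2.png

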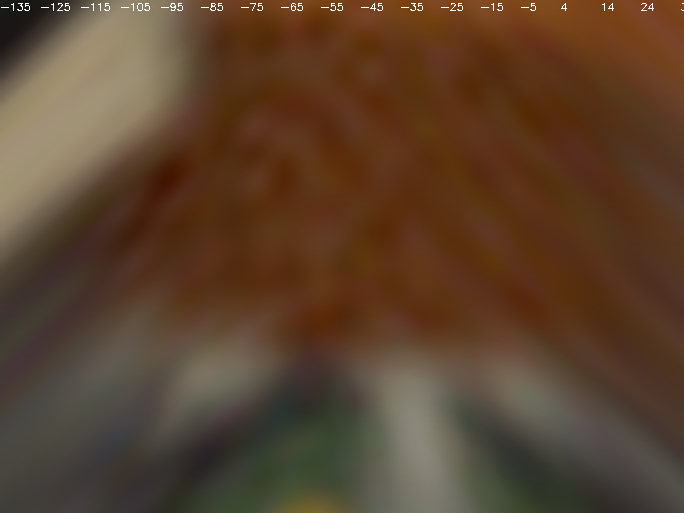

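```bash
python3 - <<'E'
from h import *
import pickle
p=pickle.load(open("scene0.pkl","rb")); acc=np.load("acc2.npy")
cx,cy,z=335.7,144.6,.1992+.033
g=cv2.GaussianBlur(acc,(0,0),.5).mean(2); yy,xx=np.mgrid[0:420,0:560]; m=np.hypot(xx-cx,yy-cy)<3.2
w=np.where(m,np.clip(np.percentile(g[m],75)-g,0,None),0)
uv=[(w*xx).sum()/w.sum(),(w*yy).sum()/w.sum()]
print("bore",uv,ray_at_z(p,[uv],z).round(4))
# shaft in scene0: project candidates
for c in((.6,.1597),(.602,.159),(.5985,.161)):
    print(c,proj(p,[[*c,.128],[*c,.100],[*c,.085]]).round(1).tolist())
im=p["pixels"][150:205,310:365]; cv2.imwrite("pics/sh.png",cv2.resize(np.clip(im*1.0,0,255).astype(np.uint8),None,fx=10,fy=10,interpolation=cv2.INTER_CUBIC))
p=pickle.load(open("top0.pkl","rb"))
im=p["pixels"][170:215,205:250]; cv2.imwrite("pics/sht.png",cv2.resize(im,None,fx=12,fy=12,interpolation=cv2.INTER_CUBIC))
for c in((.5985,.158),(.6,.159)):
    print(c,proj(p,[[*c,.128],[*c,.100],[*c,.085]]).round(1).tolist())
E
```

```text
bore [np.float64(335.40351510072225), np.float64(144.70516514784978)] [[0.5941 0.1556 0.2322]]
(0.6, 0.1597) [[335.1, 167.7], [334.4, 173.3], [334.0, 176.2]]
(0.602, 0.159) [[335.5, 168.3], [334.7, 173.9], [334.3, 176.8]]
(0.5985, 0.161) [[335.1, 167.1], [334.3, 172.7], [334.0, 175.6]]
(0.5985, 0.158) [[225.7, 192.1], [226.8, 193.1], [227.3, 193.6]]
(0.6, 0.159) [[225.4, 191.6], [226.5, 192.6], [227.0, 193.1]]
```

View pics/sh.png

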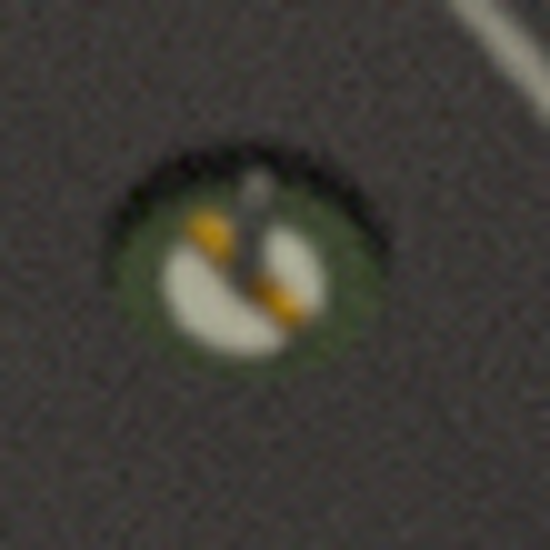

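View pics/sht.png

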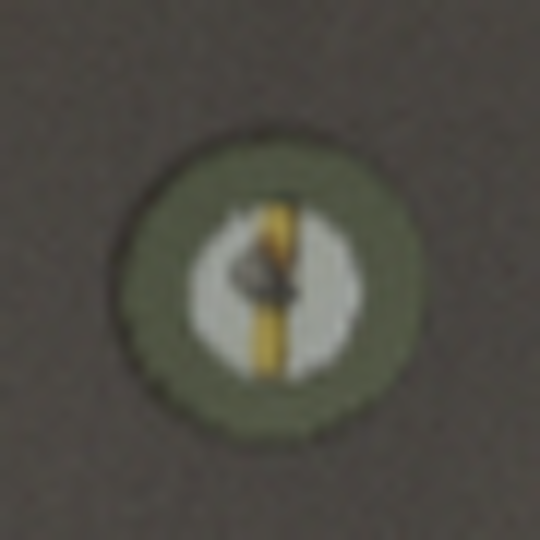

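{"fn": "send_rows", "kwargs": {
  "motion": [
    {"hand": -0.2, "slide": [5, 6, 2], "spin": 0},
    {"hand": -0.2, "slide": [5, 0, 0], "spin": 0}
  ]
}}

```text
time: 14.75
tool_pos: [0.6004, 0.1554, 0.1899]
tool_rot: [2.409, 1.558, 1.991]
contact_force: [0.2, 1.0, -1.9]
opening: 0.0493
```

```bash
python3 - <<'E'
from h import *
for i in range(3): vision.read_camera("scene")
s,R=st((.600,.158,.165))
E
```

```text
t 14.9 pos [0.5997 0.1555 0.1895] F [-0.2 -0.7 -1.9] M [ 0.    0.03 -0.  ] open 0.0498 q [ 0.123  0.531  1.263  0.013  1.353 -1.033]
x [-0.0072  0.0116 -0.9999] y [0.4056 0.914  0.0077] jaw yaw deg 66.07
slide mm [24.6  2.3 -0.4]
```

{"fn": "send_rows", "kwargs": {
  "motion": [
    {"hand": -0.2, "slide": [8, 3, 0], "spin": 0},
    {"hand": -0.2, "slide": [8, 0, 0], "spin": 0},
    {"hand": -0.2, "slide": [7, 0, 0], "spin": 0}
  ]
}}

```text
time: 15.2
tool_pos: [0.6014, 0.1585, 0.166]
tool_rot: [2.389, 1.558, 1.971]
contact_force: [-0.3, -0.2, -2.2]
opening: 0.0495
```

```bash
python3 - <<'E'
from h import *
fr=[vision.read_camera("scene") for i in range(3)]
s,R=st((.600,.158,.165))
acc=np.mean([f["pixels"].astype(float) for f in fr[1:]],0)
t=vision.read_camera("top")["pixels"]
a=cv2.resize(acc[130:200,290:370].astype(np.uint8),(480,420),interpolation=cv2.INTER_CUBIC)
cv2.imwrite("pics/s7.png",a)
E
```

```text
t 15.35 pos [0.601  0.1585 0.1659] F [-0.4  0.1 -2.1] M [ 0.02 -0.01 -0.03] open 0.0493 q [ 0.128  0.552  1.294  0.013  1.301 -1.029]
x [-0.0065  0.0118 -0.9999] y [0.406  0.9138 0.0082] jaw yaw deg 66.05
slide mm [ 0.9 -0.8 -0.7]
```

View pics/s7.png

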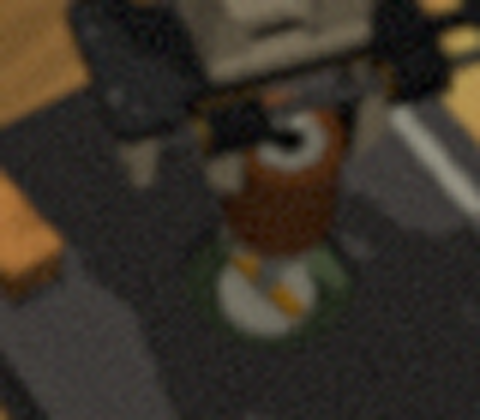

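{"fn": "send_rows", "kwargs": {
  "motion": [
    {"hand": -0.2, "slide": [5, -1, -1], "spin": 0},
    {"hand": -0.2, "slide": [5, 0, 0], "spin": 0}
  ]
}}

```text
time: 15.6
tool_pos: [0.6007, 0.1582, 0.1573]
tool_rot: [2.193, 1.558, 1.775]
contact_force: [-0.2, 0.5, -2.7]
opening: 0.0494
```

```bash
python3 - <<'E'
from h import *
for i in range(3): vision.read_camera("scene")
s,R=st((.600,.158,.165))
E
```

```text
t 15.75 pos [0.6005 0.1582 0.157 ] F [ 1.  -0.1 -2.7] M [-0.07 -0.    0.02] open 0.0492 q [ 0.127  0.556  1.312  0.013  1.276 -1.029]
x [-0.0036  0.0121 -0.9999] y [0.4059 0.9139 0.0096] jaw yaw deg 66.05
slide mm [-8.  -0.3 -0.5]
```

{"fn": "send_rows", "kwargs": {
  "motion": [
    {"hand": -0.2, "slide": [5, 0, 0], "spin": 0}
  ]
}}

```text
time: 15.85
tool_pos: [0.6011, 0.1583, 0.1527]
tool_rot: [2.126, 1.558, 1.709]
contact_force: [1.0, 0.3, -2.4]
opening: 0.0496
```

```bash
python3 - <<'E'
from h import *
for i in range(3): vision.read_camera("scene")
s,R=st((.600,.158,.165))
E
```

```text
t 16.0 pos [0.6003 0.1582 0.1516] F [ 0.9 -0.1 -1.9] M [-0.02 -0.04 -0.01] open 0.0499 q [ 0.127  0.56   1.32   0.013  1.265 -1.029]
x [-0.0044  0.0121 -0.9999] y [0.4059 0.9139 0.0092] jaw yaw deg 66.05
slide mm [-13.4  -0.2  -0.3]
```

{"fn": "send_rows", "kwargs": {
  "motion": [
    {"hand": -0.2, "slide": [5, 0, 0], "spin": 0},
    {"hand": -0.2, "slide": [5, 0, 0], "spin": 0}
  ]
}}

```text
time: 16.2
tool_pos: [0.6008, 0.1584, 0.1418]
tool_rot: [2.202, 1.558, 1.784]
contact_force: [-0.9, -0.6, -2.6]
opening: 0.0493
```

```bash
python3 - <<'E'
from h import *
for i in range(2): vision.read_camera("scene")
s,R=st((.600,.158,.165))
E
```

```text
t 16.3 pos [0.6003 0.1583 0.1412] F [ 0.8  0.  -2.2] M [0.01 0.04 0.01] open 0.05 q [ 0.128  0.569  1.334  0.013  1.241 -1.029]
x [-0.0043  0.012  -0.9999] y [0.4059 0.9139 0.0092] jaw yaw deg 66.05
slide mm [-23.8  -0.2  -0.4]
```

{"fn": "send_rows", "kwargs": {
  "motion": [
    {"hand": -0.2, "slide": [5, 0, 0], "spin": 0},
    {"hand": -0.2, "slide": [5, 0, 0], "spin": 0}
  ]
}}

```text
time: 16.5
tool_pos: [0.6007, 0.1585, 0.1311]
tool_rot: [2.229, 1.558, 1.811]
contact_force: [-0.5, -1.0, -2.8]
opening: 0.0495
```

```bash
python3 - <<'E'
from h import *
for i in range(2): vision.read_camera("scene")
s,R=st((.600,.158,.165))
E
```

```text
t 16.6 pos [0.6003 0.1584 0.1306] F [-0.2 -0.3 -1.4] M [-0.03 -0.04  0.02] open 0.0493 q [ 0.128  0.579  1.348  0.013  1.218 -1.03 ]
x [-0.0044  0.0119 -0.9999] y [0.406  0.9138 0.0091] jaw yaw deg 66.05
slide mm [-34.4  -0.2  -0.4]
```

{"fn": "send_rows", "kwargs": {
  "motion": [
    {"hand": -0.2, "slide": [4, 0, 0], "spin": 0},
    {"hand": -0.2, "slide": [3, 0, 0], "spin": 0}
  ]
}}

```text
time: 16.8
tool_pos: [0.6006, 0.1585, 0.1235]
tool_rot: [2.273, 1.558, 1.855]
contact_force: [-0.5, -0.4, -2.4]
opening: 0.0495
```

```bash
python3 - <<'E'
from h import *
for i in range(2): vision.read_camera("scene")
s,R=st((.600,.158,.165))
E
```

```text
t 16.9 pos [0.6004 0.1585 0.1234] F [ 0.7 -0.2 -3.7] M [-0.06 -0.07  0.05] open 0.0496 q [ 0.128  0.585  1.357  0.013  1.202 -1.03 ]
x [-0.004   0.012  -0.9999] y [0.406  0.9138 0.0093] jaw yaw deg 66.05
slide mm [-41.6  -0.2  -0.5]
```

{"fn": "send_rows", "kwargs": {
  "motion": [
    {"hand": -0.2, "slide": [2, 0, 0], "spin": 0}
  ]
}}

```text
time: 17.0
tool_pos: [0.6007, 0.1586, 0.1217]
tool_rot: [2.256, 1.558, 1.838]
contact_force: [-3.6, 1.1, 13.8]
opening: 0.0497
```

```bash
python3 - <<'E'
from h import *
for i in range(2): vision.read_camera("scene")
s,R=st((.600,.158,.165))
E
```

```text
t 17.1 pos [0.6007 0.1586 0.122 ] F [-1.1  0.2  0.4] M [-0.02  0.04  0.  ] open 0.0495 q [ 0.128  0.587  1.359  0.013  1.198 -1.03 ]
x [-0.0031  0.0121 -0.9999] y [0.4059 0.9139 0.0098] jaw yaw deg 66.05
slide mm [-43.   -0.4  -0.7]
```

{"fn": "send_rows", "kwargs": {
  "motion": [
    {"hand": -0.2, "slide": [2, 0, 0], "spin": 0}
  ]
}}

```text
time: 17.2
tool_pos: [0.601, 0.1586, 0.1217]
tool_rot: [2.102, 1.559, 1.684]
contact_force: [-5.2, -2.4, 16.0]
opening: 0.0495
```

```bash
python3 - <<'E'
from h import *
for i in range(2): vision.read_camera("scene")
s,R=st((.600,.158,.165))
E
```

```text
t 17.3 pos [0.601  0.1585 0.1218] F [-3.9 -2.1  8.3] M [-0.33  0.7   0.02] open 0.0499 q [ 0.128  0.586  1.36   0.013  1.195 -1.03 ]
x [-0.0011  0.012  -0.9999] y [0.4058 0.9139 0.0105] jaw yaw deg 66.06
slide mm [-43.2  -0.5  -1. ]
```

{"fn": "send_rows", "kwargs": {
  "motion": [
    {"hand": -0.2, "slide": [0.5, 0, 0], "spin": -0.04},
    {"hand": -0.2, "slide": [0.8, 0, 0], "spin": -0.04},
    {"hand": -0.2, "slide": [1, 0, 0], "spin": -0.04},
    {"hand": -0.2, "slide": [1, 0, 0], "spin": -0.04}
  ]
}}

```text
time: 17.7
tool_pos: [0.6017, 0.1579, 0.1218]
tool_rot: [1.569, 1.559, 1.317]
contact_force: [-1.8, -1.5, 5.0]
opening: 0.0494
```

```bash
python3 - <<'E'
from h import *
s,R=st((.600,.158,.165))
E
```

```text
t 17.7 pos [0.6017 0.1579 0.1218] F [-1.8 -1.5  5. ] M [-0.32  0.38 -0.  ] open 0.0494 q [ 0.128  0.585  1.362  0.011  1.19  -1.195]
x [ 0.0029  0.0111 -0.9999] y [0.2496 0.9683 0.0115] jaw yaw deg 75.55
slide mm [-43.2   0.1  -1.7]
```

{"fn": "send_rows", "kwargs": {
  "motion": [
    {"hand": -0.2, "slide": [1, 0, -0.3], "spin": -0.04},
    {"hand": -0.2, "slide": [1, 0, -0.3], "spin": -0.04},
    {"hand": -0.2, "slide": [1, 0, -0.3], "spin": -0.04},
    {"hand": -0.2, "slide": [1, 0, -0.3], "spin": -0.04}
  ]
}}

```text
time: 18.1
tool_pos: [0.6022, 0.1584, 0.1219]
tool_rot: [0.992, 1.556, 0.907]
contact_force: [-1.8, -0.4, 3.4]
opening: 0.0496
```

```bash
python3 - <<'E'
from h import *
s,R=st((.600,.158,.165))
E
```

```text
t 18.1 pos [0.6022 0.1584 0.1219] F [-1.8 -0.4  3.4] M [-0.04  0.28 -0.02] open 0.0496 q [ 0.128  0.582  1.367  0.012  1.181 -1.361]
x [ 0.0094  0.012  -0.9999] y [0.0856 0.9962 0.0128] jaw yaw deg 85.09
slide mm [-43.2  -0.   -1.8]
```

{"fn": "send_rows", "kwargs": {
  "motion": [
    {"hand": -0.2, "slide": [1, 0, -0.3], "spin": -0.06},
    {"hand": -0.2, "slide": [1, 0, -0.3], "spin": -0.06},
    {"hand": -0.2, "slide": [1, 0, -0.3], "spin": -0.06},
    {"hand": -0.2, "slide": [1, 0, -0.3], "spin": -0.06}
  ]
}}

```text
time: 18.5
tool_pos: [0.6022, 0.1592, 0.1218]
tool_rot: [0.573, 1.551, 0.737]
contact_force: [-2.4, 0.2, 3.9]
opening: 0.0493
```

```bash
python3 - <<'E'
from h import *
s,R=st((.600,.158,.165))
E
```

```text
t 18.5 pos [0.6022 0.1592 0.1218] F [-2.4  0.2  3.9] M [ 0.04  0.4  -0.01] open 0.0493 q [ 0.129  0.579  1.373  0.013  1.173 -1.61 ]
x [ 0.015   0.0136 -0.9998] y [-0.1632  0.9865  0.011 ] jaw yaw deg 99.39
slide mm [-43.2  -0.3  -1.6]
```

{"fn": "send_rows", "kwargs": {
  "motion": [
    {"hand": -0.2, "slide": [1, -0.2, -0.3], "spin": -0.05},
    {"hand": -0.2, "slide": [1, -0.2, -0.3], "spin": -0.05},
    {"hand": -0.2, "slide": [1, -0.2, -0.3], "spin": -0.05},
    {"hand": -0.2, "slide": [1, -0.2, -0.3], "spin": -0.05}
  ]
}}

```text
time: 18.9
tool_pos: [0.6022, 0.1596, 0.1218]
tool_rot: [0.309, 1.545, 0.681]
contact_force: [-0.6, 0.5, 4.5]
opening: 0.0495
```

```bash
python3 - <<'E'
from h import *
s,R=st((.600,.158,.165))
E
```

```text
t 18.9 pos [0.6022 0.1596 0.1218] F [-0.6  0.5  4.5] M [ 0.19  0.38 -0.06] open 0.0495 q [ 0.129  0.576  1.379  0.015  1.164 -1.821]
x [ 0.0203  0.0165 -0.9997] y [-0.3641  0.9313  0.008 ] jaw yaw deg 111.35
slide mm [-43.2  -0.4  -1.6]
```

{"fn": "send_rows", "kwargs": {
  "motion": [
    {"hand": -0.2, "slide": [1, -0.2, -0.3], "spin": -0.05},
    {"hand": -0.2, "slide": [1, -0.2, -0.3], "spin": -0.05},
    {"hand": -0.2, "slide": [1, -0.2, -0.3], "spin": -0.05},
    {"hand": -0.2, "slide": [1, -0.2, -0.3], "spin": -0.05}
  ]
}}

```text
time: 19.3
tool_pos: [0.6021, 0.1603, 0.1215]
tool_rot: [0.101, 1.539, 0.681]
contact_force: [-2.2, 1.8, 2.8]
opening: 0.0497
```

```bash
python3 - <<'E'
from h import *
s,R=st((.600,.158,.165))
E
```

```text
t 19.3 pos [0.6021 0.1603 0.1215] F [-2.2  1.8  2.8] M [ 0.36  0.46 -0.  ] open 0.0497 q [ 0.128  0.573  1.385  0.018  1.156 -2.031]
x [ 0.0246  0.02   -0.9995] y [-0.5488  0.8359  0.0032] jaw yaw deg 123.29
slide mm [-43.6  -0.6  -1.6]
```

```bash
python3 - <<'E'
from h import *
fr=[vision.read_camera("scene") for i in range(4)]
s,R=st((.600,.158,.165))
acc=np.mean([f["pixels"].astype(float) for f in fr[1:]],0)
cv2.imwrite("pics/s8.png",cv2.resize(np.clip(acc[140:200,300:370]*1.6,0,255).astype(np.uint8),None,fx=10,fy=10,interpolation=cv2.INTER_CUBIC))
E
```

```text
t 19.5 pos [0.6021 0.1595 0.1207] F [-0.5 -0.6 -0.8] M [-0.13  0.16  0.1 ] open 0.0493 q [ 0.128  0.574  1.385  0.017  1.156 -2.027]
x [ 0.024   0.0184 -0.9995] y [-0.5461  0.8377  0.0023] jaw yaw deg 123.1
slide mm [-44.3  -0.   -1.2]
```

View pics/s8.png

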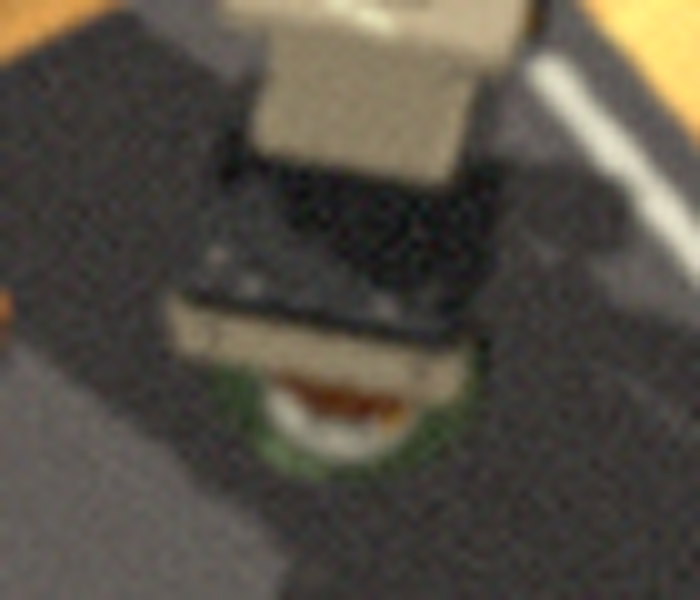

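{"fn": "send_rows", "kwargs": {
  "motion": [
    {"hand": -0.2, "slide": [2, -0.3, -0.4], "spin": 0}
  ]
}}

```text
time: 19.6
tool_pos: [0.6019, 0.1591, 0.1187]
tool_rot: [0.082, 1.541, 0.659]
contact_force: [-1.3, 1.1, 0.7]
opening: 0.0496
```

```bash
python3 - <<'E'
from h import *
s,R=st((.600,.158,.165))
for i in range(2): vision.read_camera("scene")
s,R=st((.600,.158,.165))
E
```

```text
t 19.6 pos [0.6019 0.1591 0.1187] F [-1.3  1.1  0.7] M [0.29 0.4  0.12] open 0.0496 q [ 0.127  0.576  1.389  0.017  1.151 -2.027]
x [ 0.0238  0.0185 -0.9995] y [-0.5454  0.8382  0.0025] jaw yaw deg 123.05
slide mm [-46.4   0.2  -0.8]
t 19.7 pos [0.6017 0.159  0.1182] F [-0.4 -0.3 -0.8] M [0.13 0.3  0.13] open 0.0493 q [ 0.127  0.576  1.389  0.017  1.151 -2.028]
x [ 0.0232  0.0183 -0.9996] y [-0.5457  0.838   0.0027] jaw yaw deg 123.07
slide mm [-46.8   0.2  -0.6]
```

It has dropped onto the pin: 3.5 mm lower with almost no force. I keep lowering it gently.

{"fn": "send_rows", "kwargs": {
  "motion": [
    {"hand": -0.2, "slide": [2, 0, -0.3], "spin": 0},
    {"hand": -0.2, "slide": [1.5, 0, -0.3], "spin": 0}
  ]
}}

```text
time: 19.9
tool_pos: [0.6016, 0.159, 0.115]
tool_rot: [0.08, 1.54, 0.657]
contact_force: [-1.0, 0.8, 4.1]
opening: 0.0494
```

```bash
python3 - <<'E'
from h import *
for i in range(2): vision.read_camera("scene")
s,R=st((.600,.158,.165))
E
```

```text
t 20.0 pos [0.6016 0.1589 0.1149] F [-0.   1.7  0.5] M [0.19 0.25 0.18] open 0.0496 q [ 0.127  0.579  1.395  0.017  1.142 -2.028]
x [ 0.0241  0.0186 -0.9995] y [-0.5454  0.8381  0.0025] jaw yaw deg 123.06
slide mm [-50.2   0.2  -0.3]
```

{"fn": "send_rows", "kwargs": {
  "motion": [
    {"hand": -0.2, "slide": [1.5, 0, -0.3], "spin": 0}
  ]
}}

```text
time: 20.1
tool_pos: [0.6016, 0.159, 0.1138]
tool_rot: [0.072, 1.54, 0.649]
contact_force: [-2.2, 0.4, 3.4]
opening: 0.0496
```

```bash
python3 - <<'E'
from h import *
for i in range(2): vision.read_camera("scene")
s,R=st((.600,.158,.165))
E
```

```text
t 20.2 pos [0.6015 0.1589 0.1134] F [-0.7  0.6  3. ] M [0.32 0.21 0.2 ] open 0.0496 q [ 0.127  0.58   1.397  0.017  1.138 -2.028]
x [ 0.0244  0.0187 -0.9995] y [-0.5456  0.8381  0.0024] jaw yaw deg 123.06
slide mm [-51.6   0.2  -0.1]
```

{"fn": "send_rows", "kwargs": {
  "motion": [
    {"hand": -0.2, "slide": [1.2, 0, 0], "spin": -0.025}
  ]
}}

```text
time: 20.3
tool_pos: [0.6016, 0.159, 0.1122]
tool_rot: [0.055, 1.54, 0.657]
contact_force: [0.5, 1.7, 2.2]
opening: 0.0493
```

```bash
python3 - <<'E'
from h import *
for i in range(2): vision.read_camera("scene")
s,R=st((.600,.158,.165))
E
```

```text
t 20.4 pos [0.6017 0.1591 0.1122] F [-0.2  1.7  2.4] M [ 0.43  0.17 -0.06] open 0.0494 q [ 0.127  0.581  1.398  0.017  1.135 -2.054]
x [ 0.0248  0.0191 -0.9995] y [-0.567   0.8237  0.0017] jaw yaw deg 124.54
slide mm [-52.8   0.2  -0.3]
```

{"fn": "send_rows", "kwargs": {
  "motion": [
    {"hand": -0.2, "slide": [1.5, 0, 0], "spin": 0}
  ]
}}

```text
time: 20.5
tool_pos: [0.6022, 0.1593, 0.1113]
tool_rot: [0.043, 1.538, 0.646]
contact_force: [-0.6, 1.0, 8.4]
opening: 0.0496
```

```bash
python3 - <<'E'
from h import *
for i in range(2): vision.read_camera("scene")
s,R=st((.600,.158,.165))
E
```

```text
t 20.6 pos [0.6021 0.1593 0.1113] F [-1.2  1.6  6.2] M [ 0.46  0.37 -0.04] open 0.05 q [ 0.127  0.582  1.399  0.018  1.132 -2.054]
x [ 0.026   0.0196 -0.9995] y [-0.5668  0.8238  0.0014] jaw yaw deg 124.53
slide mm [-53.7   0.2  -0.7]
```

{"fn": "send_rows", "kwargs": {
  "motion": [
    {"hand": -0.2, "slide": [-0.8, 0, 0], "spin": 0},
    {"hand": 0.2, "slide": [0, 0, 0], "spin": 0},
    {"hand": 0.6, "slide": [0, 0, 0], "spin": 0},
    {"hand": 0.6, "slide": [0, 0, 0], "spin": 0},
    {"hand": 0.6, "slide": [0, 0, 0], "spin": 0}
  ]
}}

```text
time: 21.1
tool_pos: [0.6017, 0.1583, 0.1107]
tool_rot: [0.037, 1.541, 0.639]
contact_force: [0.3, 0.3, -0.5]
opening: 0.0719
```

```bash
python3 - <<'E'
from h import *
s,R=st((.600,.158,.165))
E
```

```text
t 21.1 pos [0.6017 0.1583 0.1107] F [ 0.3  0.3 -0.5] M [0.09 0.06 0.  ] open 0.0719 q [ 0.126  0.583  1.4    0.016  1.133 -2.054]
x [ 0.0242  0.018  -0.9995] y [-0.5664  0.8241  0.0011] jaw yaw deg 124.5
slide mm [-54.3   0.8   0.1]
```

{"fn": "send_rows", "kwargs": {
  "motion": [
    {"hand": 0.6, "slide": [-8, 0, 0], "spin": 0},
    {"hand": 0.7, "slide": [-15, 0, 0], "spin": 0},
    {"hand": 0.8, "slide": [-20, 0, 0], "spin": 0},
    {"hand": 0.8, "slide": [-25, 0, 0], "spin": 0},
    {"hand": 0.8, "slide": [-25, 0, 0], "spin": 0},
    {"hand": 0.8, "slide": [-25, 0, 0], "spin": 0}
  ]
}}

```text
time: 21.7
tool_pos: [0.5967, 0.1553, 0.2302]
tool_rot: [0.213, 1.549, 0.815]
contact_force: [0.6, 0.8, -0.1]
opening: 0.0829
```

{"fn": "send_rows", "kwargs": {
  "motion": [
    {"hand": 0.8, "slide": [0, 10, -30], "spin": 0},
    {"hand": 0.8, "slide": [0, 10, -40], "spin": 0},
    {"hand": 0.8, "slide": [0, 10, -40], "spin": 0},
    {"hand": 0.8, "slide": [0, 10, -30], "spin": 0},
    {"hand": 0.8, "slide": [0, 0, 0], "spin": 0}
  ]
}}

```text
time: 22.2
tool_pos: [0.4568, 0.1078, 0.2331]
tool_rot: [-0.066, 1.538, 0.536]
contact_force: [0.2, 0.2, -0.1]
opening: 0.0823
```

```bash
python3 - <<'E'
from h import *
for i in range(3): vision.read_camera("scene")
st()
for n,c in(("scene",(335,172)),("top",(228,192))):
    p=vision.read_camera(n); im=p["pixels"]; W=cloud(p)
    cv2.imwrite(f"pics/{n}_f.png",im)
    cv2.imwrite(f"pics/{n}_fc.png",cv2.resize(np.clip(im[c[1]-25:c[1]+25,c[0]-25:c[0]+25]*1.3,0,255).astype(np.uint8),None,fx=10,fy=10,interpolation=cv2.INTER_CUBIC))
    P=W[c[1]-25:c[1]+25,c[0]-25:c[0]+25].reshape(-1,3); P=P[(np.hypot(P[:,0]-.5993,P[:,1]-.159)<.02)&(P[:,2]>.12)]
    if len(P): print(n,len(P),P.mean(0).round(4),np.percentile(P[:,2],[10,50,90]).round(4)); print(np.linalg.lstsq(np.c_[P[:,:2]-P[:,:2].mean(0),np.ones(len(P))],P[:,2],rcond=None)[0].round(4))
E
```

```text
t 22.35 pos [0.461  0.1085 0.2331] F [ 0.1  0.7 -0.4] M [0.05 0.1  0.01] open 0.0824 q [ 0.058  0.202  1.637  0.016  1.27  -2.12 ]
x [ 0.0315  0.0175 -0.9994] y [-0.5666  0.824  -0.0035] jaw yaw deg 124.51
scene 139 [0.5991 0.1594 0.1452] [0.1405 0.1458 0.1497]
[-0.0217 -0.0574  0.1452]
top 141 [0.5997 0.1593 0.1454] [0.1404 0.1469 0.1508]
[-0.0223 -0.0212  0.1454]
```

View pics/scene_f.png

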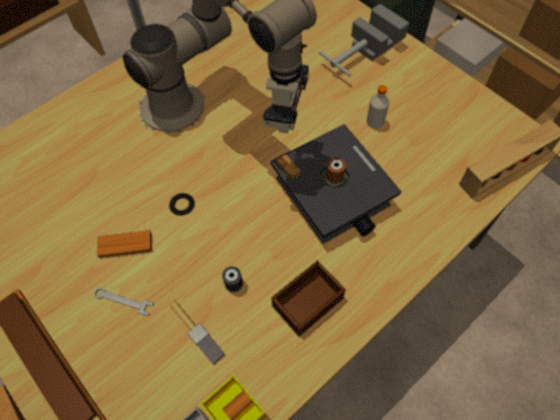

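View pics/scene_fc.png

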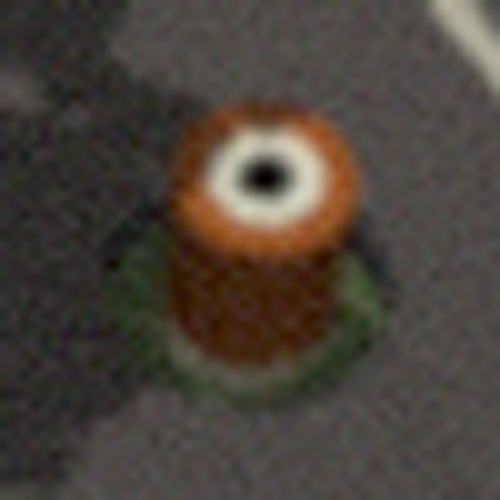

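View pics/top_fc.png

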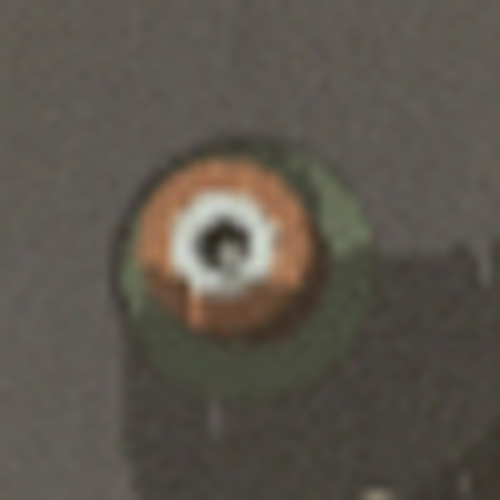

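The drum stands upright on the spindle. Its top is at z ≈ 0.146 in both cameras, where home is 0.146 and resting on the pin would be 0.155. Nothing else has moved, so I hand in.

```bash
python3 - <<'E'
from h import *
print(observe()["qvel"].round(3)); print(job.hand_in())
E
```

```text
[ 0.002  0.008  0.005 -0.001 -0.001 -0.   ]
the job is handed in; nothing more can be done
None
```

The brown drum is fitted on the spindle and released. It sits home on the washer, and I handed the job in at about 22 s of the 62 s allowed.

- **Fitting:** I gripped the drum at 25 N and lowered it over the shaft until it rested on the pin, with the tool at z = 0.122 m. I then turned it about 57° under roughly 5–7 N until the slot caught. I lowered it another 9–10 mm until the washer took about 8 N, relaxed, opened the fingers and drew back.
- **Forces:** The highest I read was about 18 N, at first contact with the pin, well below the 60 N limit.
- **Final check:** The drum is upright, and both cameras put its centre at about (0.599, 0.159) m, on the spindle axis. Its top is at z ≈ 0.146 m, the home height; resting on the pin it would be 0.155 m. In the last scene picture, the spare drum and the other things look to be where they were. The robot was touching nothing and practically at rest.
- **What disagreed:** My camera guess of the slot direction was wrong. It predicted about 10° of turn and the drum dropped at about 57°; the search found it.
- **Tool tilt:** The tool drifted to as much as 3° off vertical during fast moves. I had it down to about half a degree before gripping. It grew again to about 1.8° while I pressed and turned, and I left that uncorrected; the drum still dropped freely.

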